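Check-weigh the sample punnets

TASK

Weigh the sample punnets together: turn the scale's lock knob clockwise until its sprung plunger drops into the notch and leave it there, press the round zero pad while the pan is still empty, then stand every punnet flat on the pan, let go of them and press the oblong record pad. Afterwards move every punnet from the pan into the open carton tray, each standing upright and flat on its floor. Press the pads firmly but not hard, and leave everything else on the bench where it is.

Things in the scene. Friction and masses are not known exactly. Their poses are not given: they have to be found in the camera images.
- scale: bench scale, 280 mm deep (its own x, away from the robot) x 300 mm wide (its y, to the left), fixed to the bench; origin at the centre of its underside. The front third (x from -140 to -35 mm) is a flat console 46 mm high carrying, from left to right, the lock knob, the zero pad and the record pad, all at x = -85 mm; the rest is the steel pan.
- pan (a point): centre of the pan's flat top, 50 mm above the bench; axes as the scale's. The pan is flat over 152 mm in x and 282 mm in y inside a lip 4 mm wide and 6 mm high: three punnets fit side by side, long sides along the scale's x, about 90 mm apart.
- lock_knob (a joint): the scale's lock knob, angle in rad, grows clockwise seen from above, 0 to 1.95 (end stop). At 1.7 the notch in the aluminium cam disc under the grip (60 mm across) faces the plunger; it starts at 0.3 to 1.0, and is a little stiff (about 0.1 N m).
- knob_grip (a point): on the knob's upright axis, 80 mm above the bench, 12 mm below the top of its bar grip (56 mm long, 16 mm thick, 28 mm high, black). The bar's length lies along the scale's x when the knob reads 1.7, and is turned anticlockwise from there by (1.7 - reading). A white line marks one end.
- plunger (a joint): the brass sprung plunger beside the cam disc, at the right of the knob (towards the zero pad), in m: 0 while it rides on the disc's rim, 0.007 when it has dropped into the notch, pushed home by its own spring.
- zero_top (a point): centre of the top face of the zero pad, the round membrane pad (42 mm across) in the middle of the console, facing up, 50.5 mm above the bench and 4.5 mm proud of the console; gives 1.2 mm at most and acts from 4 N; 5 to 15 N is a good press, held for a quarter of a second; more than 45 N breaks it.
- record_top (a point): centre of the top face of the record pad, the long oblong membrane pad (34 mm in the scale's x, 60 mm in its y) at the right of the console; height, travel and force as for the zero pad.
- mat: black rubber inspection mat, 330 (its x) x 170 x 4 mm, fixed flat on the bench at one side of the scale (left or right); origin at the centre of its underside. The punnets start on it in a row along its x.
- carton: open shallow cardboard carton tray, 346 (its x) x 156 (its y) mm outside, walls 8 mm thick and 29 mm high, fixed to the bench on the other side of the scale; origin at the centre of its underside.
- carton_in (a point): centre of the carton tray's inner floor (330 x 140 mm), axes as the carton's: three punnets fit in a row along its x, about 100 mm apart, long sides along its y.
- punnet1: closed clear punnet of blueberries, rigid, 100 to 210 g: body 104 (its x) x 66 (its y) x 40 mm high, and on it, central, the lid's raised crown, 88 (x) x 36 (y) mm, straight-sided, from 40 to 68 mm height, by which it is gripped across its y; origin at the centre of its underside, z up. Two or three are there; one may be absent.
- punnet2: closed clear punnet of blueberries, rigid, 100 to 210 g: body 104 (its x) x 66 (its y) x 40 mm high, and on it, central, the lid's raised crown, 88 (x) x 36 (y) mm, straight-sided, from 40 to 68 mm height, by which it is gripped across its y; origin at the centre of its underside, z up. Two or three are there; one may be absent.
- punnet3: closed clear punnet of blueberries, rigid, 100 to 210 g: body 104 (its x) x 66 (its y) x 40 mm high, and on it, central, the lid's raised crown, 88 (x) x 36 (y) mm, straight-sided, from 40 to 68 mm height, by which it is gripped across its y; origin at the centre of its underside, z up. Two or three are there; one may be absent.
- bottle: white bottle, 64 mm across, 160 mm high, behind the scale; not part of the job. Origin under its centre.
- tape: roll of clear tape lying flat, 84 mm across, 48 mm high, behind the scale; not part of the job.
- marker: marker pen, 120 mm long, behind the scale; not part of the job.
- gauge: dial firmness gauge, 120 mm long, behind the scale; not part of the job.
- jar: glass jar, 66 mm across, 85 mm high, behind the scale; not part of the job.
- cup: white cup, 72 mm across, 80 mm high, at the left; not part of the job.
- probe: hand thermometer with a thin steel probe, 180 mm long, at the right; not part of the job.

How it is judged (in metres and radians):
On the way, in this order (a step that is already met when the one before it is completed fails the run):
1. the lock knob is turned until the plunger has dropped into the notch (more than 5 mm) (value of joint plunger above 0.005 m), for 0.2 s.
2. the zero pad is pressed with more than 4 N while no punnet is on the scale and the plunger is in the notch (value of joint plunger above 0.005 m and contact force between zero_pad and the fingers above 4 N and contact force between each of punnet1, punnet2, punnet3 and scale below 0.1 N), for 0.1 s.
3. every punnet stands flat on the pan, at rest and let go (value of joint plunger above 0.005 m and x of punnet1 in the frame of pan between -0.045 and 0.045 m and y of punnet1 in the frame of pan between -0.125 and 0.125 m and z of punnet1 in the frame of pan between -0.004 and 0.006 m and angle between each of punnet1, punnet2, punnet3's own z axis and vertical below 0.12 rad and linear speed of each of punnet1, punnet2, punnet3 below 0.03 m/s and contact force between each of punnet1, punnet2, punnet3 and the fingers below 0.1 N and x of punnet2 in the frame of pan between -0.045 and 0.045 m and y of punnet2 in the frame of pan between -0.125 and 0.125 m and z of punnet2 in the frame of pan between -0.004 and 0.006 m and x of punnet3 in the frame of pan between -0.045 and 0.045 m and y of punnet3 in the frame of pan between -0.125 and 0.125 m and z of punnet3 in the frame of pan between -0.004 and 0.006 m), for 0.2 s.
4. the record pad is pressed with more than 4 N while every punnet stands on the pan (all of step 3 and contact force between record_pad and the fingers above 4 N), for 0.1 s.
At the end, for the whole second after the job is handed in: the plunger is in the notch (more than 5 mm) and every punnet stands upright (within 0.12 rad) on the carton tray's inner floor (underside within 6 mm of it, inside its walls), at rest and let go (value of joint plunger above 0.005 m and x of punnet1 in the frame of carton_in between -0.15 and 0.15 m and y of punnet1 in the frame of carton_in between -0.055 and 0.055 m and z of punnet1 in the frame of carton_in between -0.004 and 0.006 m and angle between each of punnet1, punnet2, punnet3's own z axis and vertical below 0.12 rad and linear speed of each of punnet1, punnet2, punnet3 below 0.03 m/s and contact force between each of punnet1, punnet2, punnet3 and the fingers below 0.1 N and x of punnet2 in the frame of carton_in between -0.15 and 0.15 m and y of punnet2 in the frame of carton_in between -0.055 and 0.055 m and z of punnet2 in the frame of carton_in between -0.004 and 0.006 m and x of punnet3 in the frame of carton_in between -0.15 and 0.15 m and y of punnet3 in the frame of carton_in between -0.055 and 0.055 m and z of punnet3 in the frame of carton_in between -0.004 and 0.006 m); the robot touches nothing.
It fails at once if a membrane pad is pressed with more than 45 N (contact force between any of zero_pad, record_pad and anything else above 45 N).
It fails at once if something that is not part of the job is moved by more than 40 mm (distance of any of bottle, tape, marker, gauge, jar, cup, probe from where it was at the start of the episode above 0.04 m).
Of punnet1, punnet2, punnet3 only 2 to 3 are there at a start; the rules pass over those that are not, and their reading is None.
At some moment in a run one of punnet1, punnet2, punnet3 may be knocked a few centimetres aside while the robot is not near it.
Once in a run the grip may slacken for a moment while it holds something.
It also fails if it takes over 210 s, if anything falls off the work surface, if the arm or the gripper's body presses on something with over 40 N, if the wrist force passes 120 N, or if a joint passes its speed limit or range.

ROBOT

A 6-joint arm with a two-finger parallel gripper is mounted at the origin on the work surface. World frame = base frame: x ahead of the robot, y to its left, z up, the work surface at z = 0. Lengths are in m, angles in degrees, forces in N, time in s.
With the tool pointing down it reaches from about 0.3 to 0.75 m from the base axis. Payload 8.5 kg.
Tool frame: the origin (TCP) lies between the finger pads; the fingertips stand 22 mm ahead of it and the grasp point (between the pads) lies 3 mm ahead of it (env.nose_length is the distance from the TCP to the fingertips, in m); z points along the fingers, x is the direction in which the jaws open and shut, and the axes are right-handed (so a half turn about z gives the same grasp; the last joint's range is limited). The gripper opens to 85 mm and grips with 20 to 120 N. Pads are 22 mm wide; open, the fingers measure 114 mm over their backs; the gripper's body (76 mm by 85 mm) begins 54 mm behind the grasp point. The pads swing forward as they close: fully open they stand 13 mm farther back than shut.
Start: joints at [51.033, 21.807, 74.336, -0, 83.858, -12.336], TCP at [0.247, 0.492, 0.232] pointing down, gripper open.
Joint ranges: [-178.18, 178.18], [-50.72, 133.34], [12.68, 142.11], [-81.47, 261.47], [9.98, 163.14], [-165.26, 165.26]. Speed limits (degrees/s): [136.94, 136.94, 180, 180, 180, 180].

INTERFACE

Orientations are given as a 3x3 rotation matrix whose columns are the frame's x, y, z axes.
In Python, from rig import env gives the robot as it stands.
- The arm moves only by the tool arm_command, never from a script. Its argument "steps" is a list of rows, each an object with "delta_pos": the shift along the world's x, y, z in mm, a list of three; "dr": the turn, a rotation vector about the world's x, y, z in degrees, a list of three. In form: [{"delta_pos": [dx, dy, dz], "dr": [wx, wy, wz]}, ...]. A call has 1 to 20 rows; each row shifts and turns the commanded pose from where the row before left it; what a row does not reach is not made up. A row lasts 1/10 s, in which the tool goes at most 50 mm and 8.59 degrees, less where a joint would pass 70% of its speed; a pose out of reach is approached as far as the arm can. A call with a gripper value outside its range is refused whole. "grip" is the opening, from 0 (shut) to 1 (fully open), set as the call begins (left out, the last holds). The fingers move at their own pace and stop on an object; "squeeze" is the grip in N (left out, the last holds). Time passes only in rows, so rows that do not move let the fingers close. It gives the time, the measured TCP pose, the force and the opening at its end, in the units of the state.
- env.observe(): the state, without advancing time (a new reading comes with each control period).
- env.get_image(name): name is "scene" or "top" or "wrist"; returns the picture (400x640x3 uint8, blue, green, red); there is no depth.
- env.get_calibration(name): a dict with "fx", "fy", "cx", "cy" (pixels), "view" (4x4, takes a point from world to camera coordinates). Camera axes: x right, y up, looking along -z (the intrinsics and any distortion apply to the point x, -y, -z); pixel columns grow to the right and rows downward; lengths in m; the calibration is good to about 2 mm. A picture is of the moment at which its call begins: read the wrist's pose just before it. get_calibration takes no time and is no camera call; for the wrist camera it gives the pose at the moment of the call.
- env.close_job(): hands the job in, once; it reports no verdict.
The state is a dict: "time_s": time; "q": joint angles; "qvel": joint speeds; "joint_efforts": joint torques, N m; "position": TCP position; "tool_rot": TCP orientation; "ft_force": force on the tool from outside, world axes, zero at the start; "wrist_torque": the same for the moment, N m; "grip_width": finger opening in m.
Only numpy, scipy, OpenCV 4.12 (cv2) and the standard library are available. Lean on these libraries where they do the work, as an engineer would, in place of code of your own. Each camera call takes 0.05 s, during which the arm holds its last target. There are 200 camera calls.

## Working session

There is one attempt and no reset: what is moved stays moved. The work goes in short steps, Python scripts to look and compute and a tool call to move; the robot and the scene stay as the last step left them, time stands still between calls to the robot, and variables do not carry over. Pictures are saved under pics/ and viewed, about 12 in all and at most 16, crops included, and the job is handed in when it is done.

Besides the shell and the picture viewer there is one more tool, called after "Call:" as name([rows], argument=value, ...), one row to a line, values as JSON. arm_command: Moves the arm, as the interface text tells. Its arguments: {"type":"object","properties":{"steps":{"type":"array"},"grip":{"type":"number"},"squeeze":{"type":"number"}},"required":["steps"]}

```bash
mkdir -p pics; ls
cat > h.py <<'E'
import numpy as np, cv2
from rig import env
def snap(name,f):
    im=env.get_image(name); cv2.imwrite('pics/'+f,im); return im
def ray(cal,u,v):
    V=np.array(cal['view']);R=V[:3,:3];t=V[:3,3]
    d=np.array([(u-cal['cx'])/cal['fx'],-(v-cal['cy'])/cal['fy'],-1.])
    return -R.T@t, R.T@d
def pt(cal,u,v,z):
    c,d=ray(cal,u,v); return c+d*(z-c[2])/d[2]
def px(cal,P):
    V=np.array(cal['view']);p=V[:3,:3]@np.array(P)+V[:3,3]
    return np.array([cal['cx']+cal['fx']*p[0]/-p[2],cal['cy']+cal['fy']*-p[1]/-p[2]])
E
python3 - <<'E'
from h import *
snap('top','top0.png');snap('scene','sc0.png')
for n in('top','scene','wrist'):
    c=env.get_calibration(n);print({k:(np.round(v,3).tolist()) for k,v in c.items()})
print(env.observe())
E
```

```text
pics
{'fx': 390.882, 'fy': 390.882, 'cx': 320.477, 'cy': 201.605, 'view': [[0.033, -0.999, 0.003, -0.04], [0.979, 0.033, 0.203, -0.574], [-0.203, -0.003, 0.979, -1.312], [0.0, 0.0, 0.0, 1.0]]}
{'fx': 422.975, 'fy': 422.975, 'cx': 309.932, 'cy': 206.014, 'view': [[0.243, 0.97, -0.001, -0.146], [-0.636, 0.16, 0.755, 0.301], [0.732, -0.183, 0.656, -1.685], [0.0, 0.0, 0.0, 1.0]]}
{'fx': 350.833, 'fy': 350.833, 'cx': 314.465, 'cy': 199.07, 'view': [[0.449, 0.894, -0.001, -0.55], [-0.857, 0.43, -0.285, 0.035], [-0.254, 0.129, 0.958, -0.378], [0.0, 0.0, 0.0, 1.0]]}
{'time_s': 0.1, 'q': array([ 5.10314075e+01,  2.18372646e+01,  7.43773637e+01,  2.64506186e-03,
        8.38588108e+01, -1.23355551e+01]), 'qvel': array([-0.14511132, -0.03647898, -0.21160875, -0.08255195, -0.01336852,
       -0.02855289]), 'joint_efforts': array([ 4.08369291e-03, -4.49215543e+01, -2.31653935e+01, -1.50892838e-04,
        3.68758294e-03, -3.79135827e-05]), 'position': array([0.24638033, 0.49145021, 0.2314902 ]), 'tool_rot': array([[ 4.48278511e-01,  8.93893544e-01, -8.41774453e-04],
       [ 8.93893077e-01, -4.48279188e-01, -9.67685352e-04],
       [-1.24235766e-03, -3.18663808e-04, -9.99999178e-01]]), 'ft_force': array([ 0.37411693, -0.41097847, -0.14969279]), 'wrist_torque': array([0.05566206, 0.00875941, 0.01793792]), 'grip_width': 0.08528463927239686}
```

View pics/top0.png

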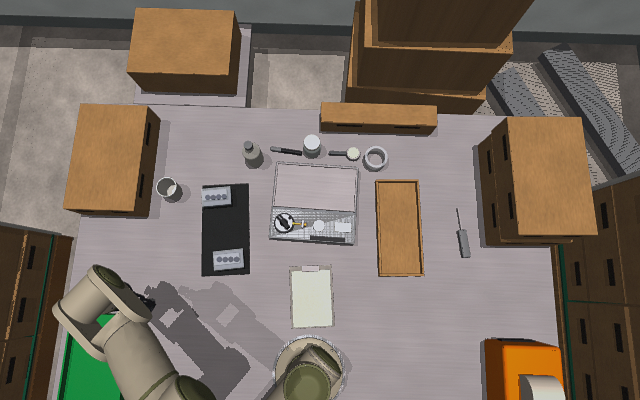

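View pics/sc0.png

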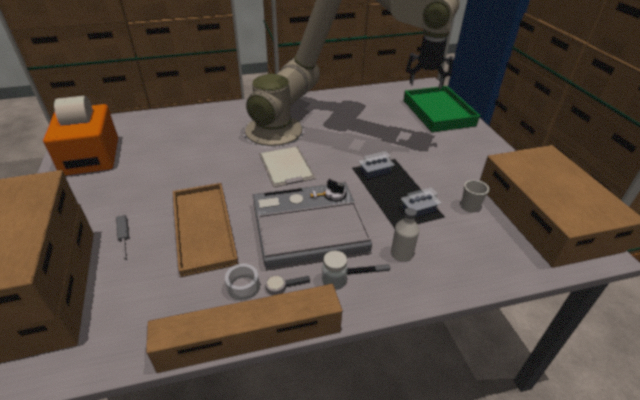

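Two punnets are on the mat at the left, at about (216,197) and (228,259). The scale is at (314,203), with its knob at (284,222). The carton is at (400,228). I'll enlarge that region to measure it.

Run:
```python
from h import *
im=cv2.imread('pics/top0.png')
c=im[155:285,195:435]
cv2.imwrite('pics/c0.png',cv2.resize(c,None,fx=3.33,fy=3.33,interpolation=cv2.INTER_CUBIC)[:, :800])
```

```text
(no output)
```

View pics/c0.png

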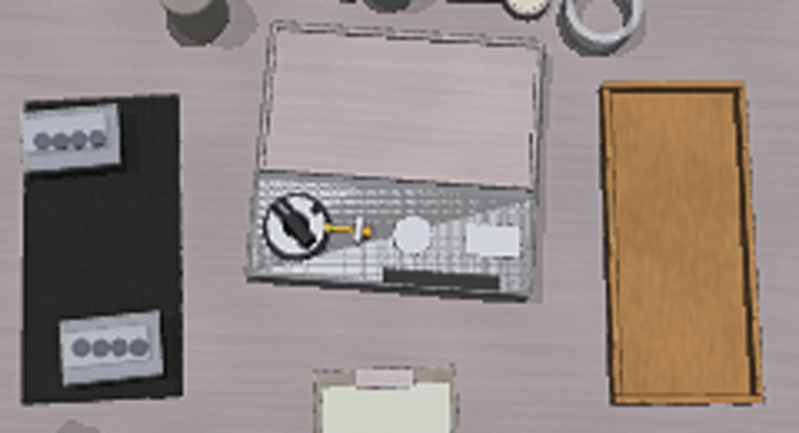

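Run:
```python
from h import *
cal=env.get_calibration('top')
f=lambda u,v,z:pt(cal,u/3.33+194.7,v/3.33+154.7,z)
L={'zero':(412,235,.0505),'rec':(492,240,.0505),'knobtop':(297,222,.092),'barA':(278,198,.092),'barB':(320,246,.092),
'panTL':(275,22,.056),'panTR':(545,42,.056),'cBL':(248,278,.046),'cBR':(527,298,.046),
'mTL':(24,97,.004),'mTR':(180,95,.004),'mBL':(22,402,.004),'mBR':(182,396,.004),
'kTL':(600,84,.029),'kTR':(746,82,.029),'kBL':(612,404,.029),'kBR':(765,402,.029),
'p1':(69,138,.068),'p2':(111,347,.068),'p1a':(40,140,.068),'p1b':(97,138,.068),'p2a':(80,348,.068),'p2b':(139,346,.068)}
for k,a in L.items(): print(k,np.round(f(*a)*1000,1))
w=env.get_calibration('wrist');c,d=ray(w,w['cx'],w['cy']);print(c,d)
```

```text
zero [492.  -16.8  50.5]
rec [ 489.5 -100.6   50.5]
knobtop [495.4 100.2  92. ]
barA [519.5 120.9  92. ]
barB [471.7  75.7  92. ]
panTL [717.8 138.7  56. ]
panTR [ 705.2 -152.7   56. ]
cBL [441.8 152.6  46. ]
cBR [ 430.6 -138.6   46. ]
mTL [638.2 417.5   4. ]
mTR [646.3 245.4   4. ]
mBL [307.6 388.3   4. ]
mBR [319.4 220.3   4. ]
kTL [ 667.8 -215.8   29. ]
kTR [ 675.5 -375.    29. ]
kBL [ 325.5 -229.8   29. ]
kBR [ 332.7 -388.5   29. ]
p1 [580.  345.9  68. ]
p2 [364.8 284.4  68. ]
p1a [576.8 376.1  68. ]
p1b [581.  316.6  68. ]
p2a [362.7 315.7  68. ]
p2b [366.7 256.1  68. ]
[0.18064588 0.52467513 0.37200972] [ 0.25440429 -0.12895085 -0.95846238]
```

Call:
arm_command([
  {"delta_pos": [14.5, -38.5, 8], "dr": [0, 0, 2]},
  {"delta_pos": [14.5, -38.5, 8], "dr": [0, 0, 2]},
  {"delta_pos": [14.5, -38.5, 8], "dr": [0, 0, 2]},
  {"delta_pos": [14.5, -38.5, 8], "dr": [0, 0, 2]},
  {"delta_pos": [14.5, -38.5, 8], "dr": [0, 0, 2]},
  {"delta_pos": [14.5, -38.5, 8], "dr": [0, 0, 2]},
  {"delta_pos": [14.5, -38.5, 8], "dr": [0, 0, 2]},
  {"delta_pos": [14.5, -38.5, 8], "dr": [0, 0, 2]},
  {"delta_pos": [14.5, -38.5, 8], "dr": [0, 0, 2]},
  {"delta_pos": [14.5, -38.5, 8], "dr": [0, 0, 2]},
  {"delta_pos": [14.5, -38.5, 8], "dr": [0, 0, 2]},
  {"delta_pos": [14.5, -38.5, 8], "dr": [0, 0, 2]},
  {"delta_pos": [0, 0, 0], "dr": [0, 0, 0]},
  {"delta_pos": [0, 0, 0], "dr": [0, 0, 0]},
  {"delta_pos": [0, 0, 0], "dr": [0, 0, 0]},
])

```text
time_s: 1.6
position: [0.42, 0.0304, 0.3277]
tool_rot: [[0.045, 0.999, -0.001], [0.999, -0.045, 0.0], [0.0, -0.001, -1.0]]
ft_force: [0.8, -0.2, -0.6]
grip_width: 0.0853
```

Run:
```python
from h import *
import json
o=env.observe();print(o['time_s'],o['position'],o['q'],o['ft_force'])
cal=env.get_calibration('wrist');im=snap('wrist','w1.png')
json.dump({k:np.array(v).tolist() for k,v in cal.items()},open('w1.json','w'))
cv2.imwrite('pics/w1b.png',cv2.resize(im,(800,500),interpolation=cv2.INTER_CUBIC))
```

```text
1.6 [0.42002118 0.03043914 0.32771756] [-1.20644731e+01  5.12530798e+00  8.12369705e+01  1.26092954e-02
  9.36885229e+01 -9.94674232e+01] [ 0.80056353 -0.2138548  -0.61436975]
```

View pics/w1b.png

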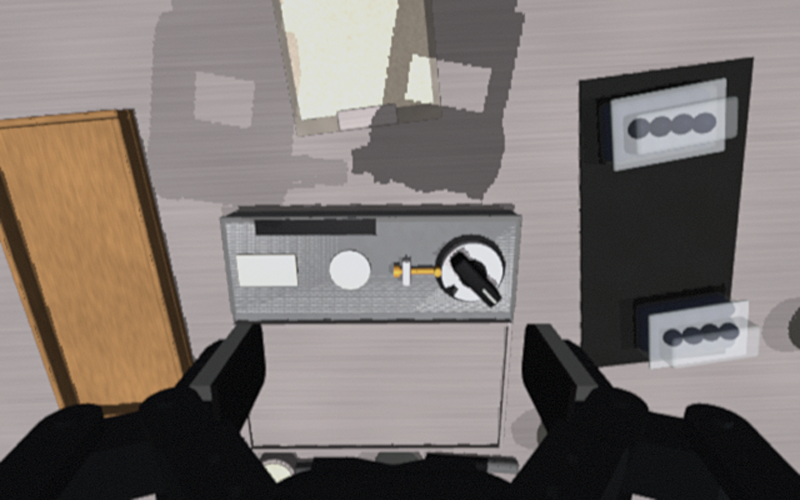

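Run:
```python
from h import *
import json
cal=json.load(open('w1.json'))
f=lambda u,v,z:pt(cal,u*.8,v*.8,z)
L={'zero':(350,270,.0505),'rec':(267,270,.0505),'bar1':(457,255,.092),'bar2':(492,302,.092),'disc':(471,267,.06),
'cNL':(221,214,.046),'cNR':(521,213,.046),'panFL':(253,446,.056),'panFR':(500,445,.056),'cfl':(235,321,.046),'cfr':(515,321,.046),
'pin':(437,271,.06),'p2crL':(629,132,.068),'p2crR':(735,118,.068),'p2c':(681,125,.068),'p1c':(704,332,.068),'ktr':(133,110,.029),'kNear':(0,122,.029),
'kinner':(122,112,.029),'kbot':(190,403,.029)}
for k,a in L.items(): print(k,np.round(f(*a)*1000,1))
```

```text
zero [490.9 -15.7  50.5]
rec [487.1 -99.2  50.5]
bar1 [466.8  86.4  92. ]
bar2 [514.  118.7  92. ]
disc [490.  104.6  60. ]
cNL [ 428.6 -138.3   46. ]
cNR [441.1 155.7  46. ]
panFL [ 694.3 -140.2   56. ]
panFR [705.8 139.1  56. ]
cfl [ 543.8 -141.7   46. ]
cfr [557.3 153.7  46. ]
pin [492.6  71.1  60. ]
p2crL [367.5 241.9  68. ]
p2crR [359.9 333.3  68. ]
p2c [363.7 286.9  68. ]
p1c [567.4 338.5  68. ]
ktr [ 327.5 -213.3   29. ]
kNear [ 332.6 -343.4   29. ]
kinner [ 328.8 -224.2   29. ]
kbot [ 653.6 -216.7   29. ]
```

Call:
arm_command([
  {"delta_pos": [12, 12, -20], "dr": [0, 0, 7]},
  {"delta_pos": [12, 12, -20], "dr": [0, 0, 7]},
  {"delta_pos": [12, 12, -20], "dr": [0, 0, 7]},
  {"delta_pos": [12, 12, -20], "dr": [0, 0, 7]},
  {"delta_pos": [12, 12, -20], "dr": [0, 0, 7]},
  {"delta_pos": [12, 12, -20], "dr": [0, 0, 7]},
  {"delta_pos": [0, 0, 0], "dr": [0, 0, 0]},
  {"delta_pos": [0, 0, 0], "dr": [0, 0, 0]},
])

```text
time_s: 2.45
position: [0.492, 0.1023, 0.2083]
tool_rot: [[-0.634, 0.774, -0.001], [0.774, 0.634, -0.0], [0.0, -0.001, -1.0]]
ft_force: [0.6, 0.3, 0.3]
grip_width: 0.0857
```

Run:
```python
from h import *
import json
o=env.observe();print(o['time_s'],o['position'],o['q'],o['tool_rot'][:,0])
cal=env.get_calibration('wrist');im=snap('wrist','w2.png')
json.dump({k:np.array(v).tolist() for k,v in cal.items()},open('w2.json','w'))
for P in ([.493,.1025,.092],[.493,.1025,.06]): print(px(cal,P))
cv2.imwrite('pics/w2b.png',cv2.resize(im[80:330,120:520],(800,500),interpolation=cv2.INTER_CUBIC))
```

```text
2.45 [0.49200963 0.10234092 0.208304  ] [-1.76769415e+00  1.82119678e+01  8.40566429e+01 -7.00249655e-03
  7.77636483e+01 -1.31075513e+02] [-6.33506464e-01  7.73737347e-01  2.79911404e-04]
[312.50781787 195.81711673]
[312.6816797  185.39974341]
```

View pics/w2b.png

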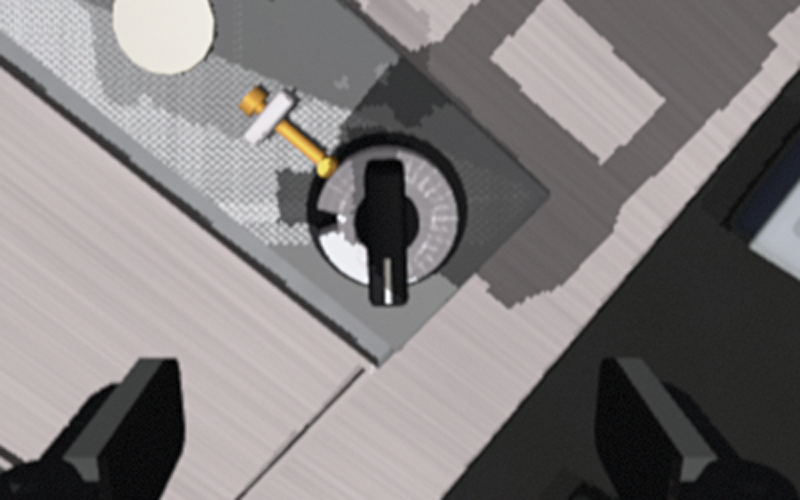

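The bar lies along the image vertical, centred at (387,232) in the crop, so the jaws are already aligned across it. The notch is at (325,215), anticlockwise of the plunger tip at (327,167). Next I descend and grip.

Call:
arm_command([
  {"delta_pos": [1, 0, -30], "dr": [0, 0, 0]},
  {"delta_pos": [0, 0, -30], "dr": [0, 0, 0]},
  {"delta_pos": [0, 0, -30], "dr": [0, 0, 0]},
  {"delta_pos": [0, 0, -18], "dr": [0, 0, 0]},
  {"delta_pos": [0, 0, -10], "dr": [0, 0, 0]},
  {"delta_pos": [0, 0, 0], "dr": [0, 0, 0]},
  {"delta_pos": [0, 0, 0], "dr": [0, 0, 0]},
])

```text
time_s: 3.2
position: [0.4941, 0.1015, 0.0913]
tool_rot: [[-0.634, 0.774, 0.002], [0.774, 0.634, -0.0], [-0.001, 0.002, -1.0]]
ft_force: [0.1, -0.1, 1.0]
grip_width: 0.0854
```

Call:
arm_command([
  {"delta_pos": [0, 0, 0], "dr": [0, 0, 0]},
  {"delta_pos": [0, 0, 0], "dr": [0, 0, 0]},
  {"delta_pos": [0, 0, 0], "dr": [0, 0, 0]},
  {"delta_pos": [0, 0, 0], "dr": [0, 0, 0]},
  {"delta_pos": [0, 0, 0], "dr": [0, 0, 0]},
  {"delta_pos": [0, 0, 0], "dr": [0, 0, 0]},
  {"delta_pos": [0, 0, 0], "dr": [0, 0, 0]},
  {"delta_pos": [0, 0, 0], "dr": [0, 0, 0]},
], grip=0, squeeze=40)

```text
time_s: 4.0
position: [0.4935, 0.1017, 0.0903]
tool_rot: [[-0.634, 0.773, 0.0], [0.773, 0.634, 0.0], [-0.0, 0.0, -1.0]]
ft_force: [-1.5, 0.5, 6.5]
grip_width: 0.0141
```

Call:
arm_command([
  {"delta_pos": [0, 0, 0.5], "dr": [0, 0, -5]},
  {"delta_pos": [0, 0, 0], "dr": [0, 0, -5]},
  {"delta_pos": [0, 0, 0], "dr": [0, 0, -5]},
  {"delta_pos": [0, 0, 0], "dr": [0, 0, -5]},
  {"delta_pos": [0, 0, 0], "dr": [0, 0, -5]},
  {"delta_pos": [0, 0, 0], "dr": [0, 0, -5]},
  {"delta_pos": [0, 0, 0], "dr": [0, 0, -5]},
  {"delta_pos": [0, 0, 0], "dr": [0, 0, -3]},
  {"delta_pos": [0, 0, 0], "dr": [0, 0, -2]},
  {"delta_pos": [0, 0, 0], "dr": [0, 0, -2]},
  {"delta_pos": [0, 0, 0], "dr": [0, 0, 0]},
  {"delta_pos": [0, 0, 0], "dr": [0, 0, 0]},
  {"delta_pos": [0, 0, 0], "dr": [0, 0, 0]},
])

```text
time_s: 5.3
position: [0.4925, 0.104, 0.0903]
tool_rot: [[0.046, 0.999, -0.002], [0.999, -0.046, 0.005], [0.005, -0.002, -1.0]]
ft_force: [-3.7, 14.4, 3.9]
grip_width: 0.0142
```

Run:
```python
from h import *
o=env.observe();print(o['time_s'],o['position'],o['tool_rot'][:,0],o['ft_force'],o['wrist_torque'],o['q'])
im=snap('wrist','w3.png')
cv2.imwrite('pics/w3b.png',cv2.resize(im[60:310,120:520],(800,500),interpolation=cv2.INTER_CUBIC))
```

```text
5.3 [0.49247052 0.1040499  0.09033204] [0.04603926 0.99892919 0.00456811] [-3.7037989  14.36113929  3.8755025 ] [2.57222391 0.59317162 0.11984914] [ -1.70798304  26.24370939  93.78060887   0.3042269   60.09635374
 -89.22140036]
```

View pics/w3b.png

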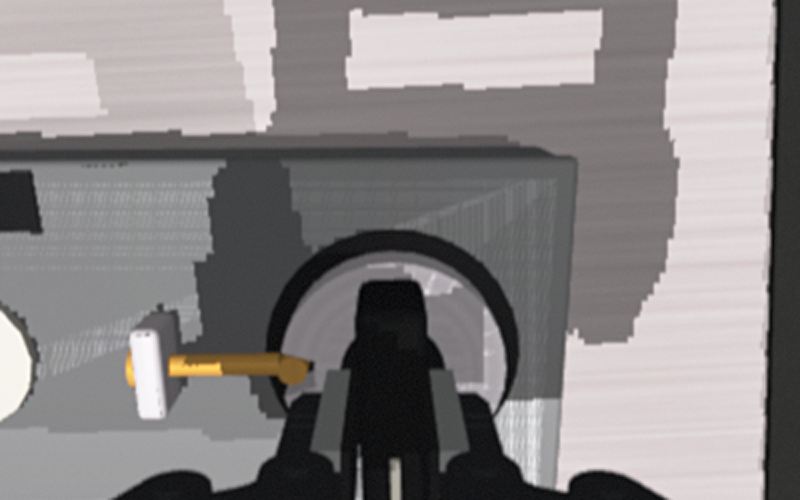

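The plunger's rear flange now sits against its bracket at (130,370), and the tip at (300,368) is inside the rim, so it has dropped. I'll release gently and rise.

Call:
arm_command([
  {"delta_pos": [0, 0, 0], "dr": [0, 0, 0]},
  {"delta_pos": [0, 0, 0], "dr": [0, 0, 0]},
  {"delta_pos": [0, 0, 0], "dr": [0, 0, 0]},
  {"delta_pos": [0, 0, 10], "dr": [0, 0, 0]},
  {"delta_pos": [0, 0, 20], "dr": [0, 0, 0]},
  {"delta_pos": [-5, -20, 20], "dr": [0, 0, 0]},
  {"delta_pos": [-10, -30, 20], "dr": [0, 0, 0]},
  {"delta_pos": [-10, -30, 20], "dr": [0, 0, 0]},
  {"delta_pos": [0, -15, 15], "dr": [0, 0, 0]},
  {"delta_pos": [0, 0, 0], "dr": [0, 0, 0]},
  {"delta_pos": [0, 0, 0], "dr": [0, 0, 0]},
], grip=0.35)

```text
time_s: 6.45
position: [0.4685, 0.0067, 0.1956]
tool_rot: [[0.047, 0.999, 0.0], [0.999, -0.047, 0.0], [0.0, 0.0, -1.0]]
ft_force: [0.3, 1.7, -0.6]
grip_width: 0.0299
```

Call:
arm_command([
  {"delta_pos": [0, 0, 0], "dr": [0, 0, 0]},
  {"delta_pos": [0, 0, 0], "dr": [0, 0, 0]},
  {"delta_pos": [0, 0, 0], "dr": [0, 0, 0]},
  {"delta_pos": [0, 0, 0], "dr": [0, 0, 0]},
], grip=0)

```text
time_s: 6.85
position: [0.4685, 0.007, 0.1952]
tool_rot: [[0.045, 0.999, -0.001], [0.999, -0.045, 0.0], [0.0, -0.001, -1.0]]
ft_force: [0.3, -0.6, -0.1]
grip_width: 0.0002
```

Run:
```python
from h import *
o=env.observe();print(o['time_s'],o['position'],o['tool_rot'][:,0],o['ft_force'],env.nose_length)
cal=env.get_calibration('wrist');im=snap('wrist','w4.png')
for P in ([.491,-.0157,.0505],[.493,.1025,.092]): print(px(cal,P))
cv2.imwrite('pics/w4b.png',cv2.resize(im,(800,500),interpolation=cv2.INTER_CUBIC))
```

```text
6.85 [0.46849686 0.00698298 0.19522809] [4.53148625e-02 9.98972747e-01 1.19496752e-04] [ 0.2614271  -0.6375022  -0.08465991] 0.022
[288.6559711  212.73476746]
[443.86010103 226.3946044 ]
```

View pics/w4b.png

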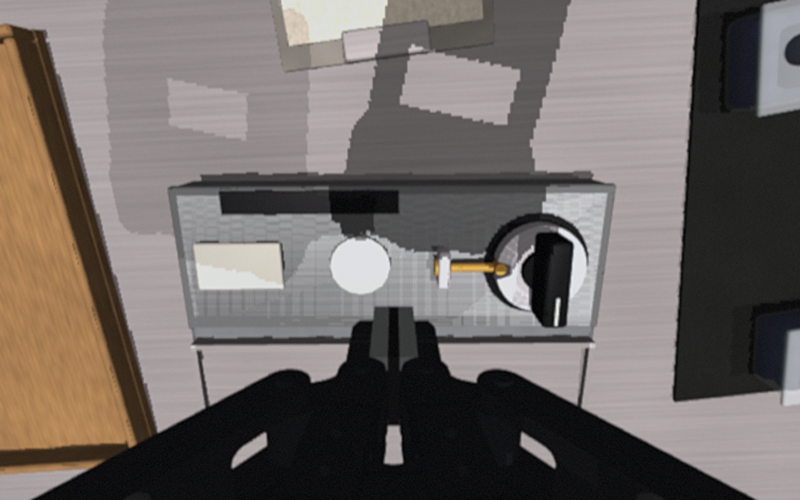

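Call:
arm_command([
  {"delta_pos": [8, -8, -30], "dr": [0, 0, 0]},
  {"delta_pos": [8, -8, -30], "dr": [0, 0, 0]},
  {"delta_pos": [6.5, -7, -30], "dr": [0, 0, 0]},
  {"delta_pos": [0, 0, -20], "dr": [0, 0, 0]},
  {"delta_pos": [0, 0, -8], "dr": [0, 0, 0]},
  {"delta_pos": [0, 0, -2], "dr": [0, 0, 0]},
  {"delta_pos": [0, 0, 0], "dr": [0, 0, 0]},
  {"delta_pos": [0, 0, 0], "dr": [0, 0, 0]},
])

```text
time_s: 7.7
position: [0.4915, -0.0164, 0.0765]
tool_rot: [[0.046, 0.999, 0.002], [0.999, -0.046, -0.001], [-0.0, 0.002, -1.0]]
ft_force: [0.1, -0.5, 0.2]
grip_width: -0.0
```

Call:
arm_command([
  {"delta_pos": [0, 0, -1], "dr": [0, 0, 0]},
  {"delta_pos": [0, 0, -1], "dr": [0, 0, 0]},
  {"delta_pos": [0, 0, 0], "dr": [0, 0, 0]},
])

```text
time_s: 8.0
position: [0.491, -0.0163, 0.0737]
tool_rot: [[0.046, 0.999, 0.0], [0.999, -0.046, -0.0], [-0.0, 0.0, -1.0]]
ft_force: [-0.6, 1.1, 0.2]
grip_width: -0.0
```

Call:
arm_command([
  {"delta_pos": [0, 0, -1], "dr": [0, 0, 0]},
  {"delta_pos": [0, 0, -0.5], "dr": [0, 0, 0]},
  {"delta_pos": [0, 0, 0], "dr": [0, 0, 0]},
])

```text
time_s: 8.3
position: [0.491, -0.0164, 0.0719]
tool_rot: [[0.046, 0.999, -0.0], [0.999, -0.046, 0.0], [0.0, -0.0, -1.0]]
ft_force: [-0.0, 0.6, -0.4]
grip_width: 0.0003
```

Call:
arm_command([
  {"delta_pos": [0, 0, -0.5], "dr": [0, 0, 0]},
  {"delta_pos": [0, 0, 0], "dr": [0, 0, 0]},
])

```text
time_s: 8.5
position: [0.491, -0.0164, 0.0715]
tool_rot: [[0.046, 0.999, -0.0], [0.999, -0.046, 0.0], [0.0, -0.0, -1.0]]
ft_force: [-0.1, -0.4, -0.3]
grip_width: -0.0
```

Call:
arm_command([
  {"delta_pos": [0, 0, -0.6], "dr": [0, 0, 0]},
  {"delta_pos": [0, 0, 0], "dr": [0, 0, 0]},
])

```text
time_s: 8.7
position: [0.491, -0.0164, 0.0708]
tool_rot: [[0.046, 0.999, -0.0], [0.999, -0.046, 0.0], [0.0, -0.0, -1.0]]
ft_force: [-0.6, 0.3, -0.4]
grip_width: -0.0001
```

Call:
arm_command([
  {"delta_pos": [0, 0, -0.6], "dr": [0, 0, 0]},
  {"delta_pos": [0, 0, 0], "dr": [0, 0, 0]},
])

```text
time_s: 8.9
position: [0.491, -0.0163, 0.0702]
tool_rot: [[0.046, 0.999, -0.0], [0.999, -0.046, 0.0], [0.0, -0.0, -1.0]]
ft_force: [-0.2, 0.6, -0.1]
grip_width: 0.0001
```

Call:
arm_command([
  {"delta_pos": [0, 0, -0.5], "dr": [0, 0, 0]},
  {"delta_pos": [0, 0, 0], "dr": [0, 0, 0]},
])

```text
time_s: 9.1
position: [0.491, -0.0164, 0.0698]
tool_rot: [[0.046, 0.999, -0.0], [0.999, -0.046, 0.0], [-0.0, -0.0, -1.0]]
ft_force: [-0.1, -0.7, -0.2]
grip_width: 0.0002
```

Call:
arm_command([
  {"delta_pos": [0, 0, -0.5], "dr": [0, 0, 0]},
  {"delta_pos": [0, 0, 0], "dr": [0, 0, 0]},
])

```text
time_s: 9.3
position: [0.491, -0.0164, 0.0693]
tool_rot: [[0.046, 0.999, -0.0], [0.999, -0.046, 0.0], [0.0, -0.0, -1.0]]
ft_force: [1.0, -0.5, 0.0]
grip_width: -0.0002
```

Call:
arm_command([
  {"delta_pos": [0, 0, -0.5], "dr": [0, 0, 0]},
  {"delta_pos": [0, 0, 0], "dr": [0, 0, 0]},
])

```text
time_s: 9.5
position: [0.491, -0.0163, 0.0688]
tool_rot: [[0.046, 0.999, -0.0], [0.999, -0.046, 0.0], [0.0, -0.0, -1.0]]
ft_force: [0.4, -0.3, -0.4]
grip_width: 0.0002
```

Run:
```python
from h import *
o=env.observe();print(o['time_s'],o['position'],o['ft_force'])
cal=env.get_calibration('wrist');im=snap('wrist','w5.png')
print(px(cal,[.491,-.016,.0505]))
cv2.imwrite('pics/w5b.png',cv2.resize(im[100:350,120:520],(800,500),interpolation=cv2.INTER_CUBIC))
```

```text
9.5 [ 0.49100406 -0.01634346  0.06875879] [ 0.35366278 -0.28429196 -0.35790037]
[314.28958993 250.05064556]
```

View pics/w5b.png

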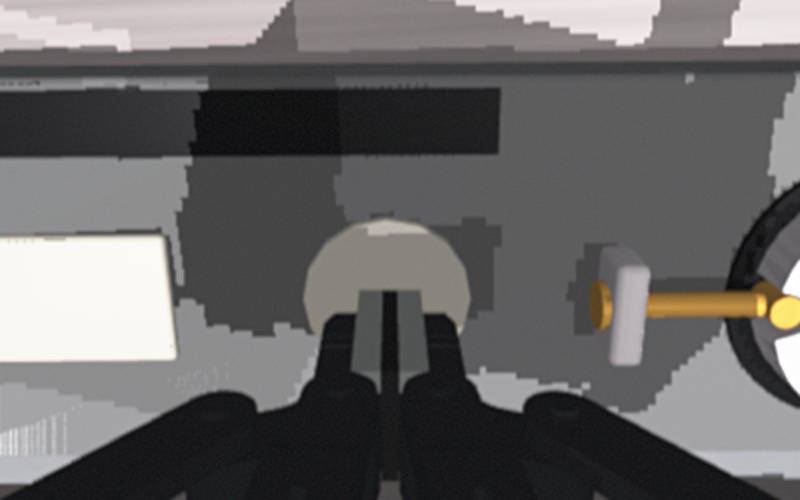

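The closed tips are over the pad, which is centred at about (387,300), but haven't touched it yet. I'll keep descending in small steps.

Call:
arm_command([
  {"delta_pos": [0, 0, -0.5], "dr": [0, 0, 0]},
  {"delta_pos": [0, 0, 0], "dr": [0, 0, 0]},
])

```text
time_s: 9.75
position: [0.491, -0.0164, 0.0683]
tool_rot: [[0.046, 0.999, -0.0], [0.999, -0.046, -0.0], [-0.0, -0.0, -1.0]]
ft_force: [0.0, 0.8, 0.3]
grip_width: 0.0001
```

Call:
arm_command([
  {"delta_pos": [0, 0, -0.5], "dr": [0, 0, 0]},
  {"delta_pos": [0, 0, 0], "dr": [0, 0, 0]},
])

```text
time_s: 9.95
position: [0.491, -0.0164, 0.0678]
tool_rot: [[0.046, 0.999, -0.0], [0.999, -0.046, 0.0], [0.0, -0.0, -1.0]]
ft_force: [0.7, 0.3, 0.1]
grip_width: 0.0001
```

Call:
arm_command([
  {"delta_pos": [0, 0, -0.5], "dr": [0, 0, 0]},
  {"delta_pos": [0, 0, 0], "dr": [0, 0, 0]},
])

```text
time_s: 10.15
position: [0.491, -0.0163, 0.0673]
tool_rot: [[0.046, 0.999, -0.0], [0.999, -0.046, 0.0], [0.0, -0.0, -1.0]]
ft_force: [-0.2, -0.1, 1.2]
grip_width: 0.0004
```

Call:
arm_command([
  {"delta_pos": [0, 0, -0.4], "dr": [0, 0, 0]},
  {"delta_pos": [0, 0, 0], "dr": [0, 0, 0]},
])

```text
time_s: 10.35
position: [0.491, -0.0163, 0.0669]
tool_rot: [[0.046, 0.999, -0.0], [0.999, -0.046, 0.0], [0.0, -0.0, -1.0]]
ft_force: [0.2, 0.3, 0.1]
grip_width: -0.0
```

Call:
arm_command([
  {"delta_pos": [0, 0, -0.4], "dr": [0, 0, 0]},
  {"delta_pos": [0, 0, 0], "dr": [0, 0, 0]},
])

```text
time_s: 10.55
position: [0.491, -0.0164, 0.0665]
tool_rot: [[0.046, 0.999, -0.0], [0.999, -0.046, 0.0], [0.0, -0.0, -1.0]]
ft_force: [-0.3, -0.8, 0.5]
grip_width: -0.0004
```

Call:
arm_command([
  {"delta_pos": [0, 0, -0.3], "dr": [0, 0, 0]},
  {"delta_pos": [0, 0, 0], "dr": [0, 0, 0]},
])

```text
time_s: 10.75
position: [0.491, -0.0164, 0.0662]
tool_rot: [[0.046, 0.999, -0.0], [0.999, -0.046, -0.0], [-0.0, -0.0, -1.0]]
ft_force: [-0.6, 0.1, -0.8]
grip_width: 0.0001
```

Call:
arm_command([
  {"delta_pos": [0, 0, -0.5], "dr": [0, 0, 0]},
  {"delta_pos": [0, 0, 0], "dr": [0, 0, 0]},
])

```text
time_s: 10.95
position: [0.491, -0.0164, 0.0657]
tool_rot: [[0.046, 0.999, -0.0], [0.999, -0.046, 0.0], [0.0, -0.0, -1.0]]
ft_force: [1.4, 1.0, -0.2]
grip_width: 0.0001
```

Call:
arm_command([
  {"delta_pos": [0, 0, -0.5], "dr": [0, 0, 0]},
  {"delta_pos": [0, 0, 0], "dr": [0, 0, 0]},
])

```text
time_s: 11.15
position: [0.491, -0.0164, 0.0652]
tool_rot: [[0.046, 0.999, -0.0], [0.999, -0.046, -0.0], [-0.0, -0.0, -1.0]]
ft_force: [0.3, -0.3, 1.0]
grip_width: -0.0002
```

Call:
arm_command([
  {"delta_pos": [0, 0, -0.5], "dr": [0, 0, 0]},
  {"delta_pos": [0, 0, 0], "dr": [0, 0, 0]},
])

```text
time_s: 11.35
position: [0.491, -0.0164, 0.0647]
tool_rot: [[0.046, 0.999, -0.0], [0.999, -0.046, 0.0], [0.0, -0.0, -1.0]]
ft_force: [-0.2, 0.9, 0.1]
grip_width: -0.0002
```

Run:
```python
from h import *
o=env.observe();print(o['position'],o['ft_force'])
cal=env.get_calibration('wrist');p=o['position']
for d in (3,10,14,18,22):
    print(d,[px(cal,p+np.array([dx,0,-d/1000])).round(1).tolist() for dx in(-.011,0,.011)])
im=snap('wrist','w6.png')
cv2.imwrite('pics/w6b.png',cv2.resize(im[170:320,220:420],(800,600),interpolation=cv2.INTER_CUBIC))
print(px(cal,[.491-.021,-.016,.0505]))
```

```text
[ 0.49096629 -0.01635529  0.06465903] [-0.21332985  0.90809635  0.08824288]
3 [[312.3, 241.9], [313.5, 264.4], [314.6, 285.9]]
10 [[312.4, 235.8], [313.5, 257.5], [314.6, 278.3]]
14 [[312.5, 232.5], [313.5, 253.8], [314.6, 274.2]]
18 [[312.5, 229.4], [313.6, 250.2], [314.6, 270.3]]
22 [[312.5, 226.5], [313.6, 246.9], [314.6, 266.6]]
[312.19253747 212.46212857]
```

View pics/w6b.png

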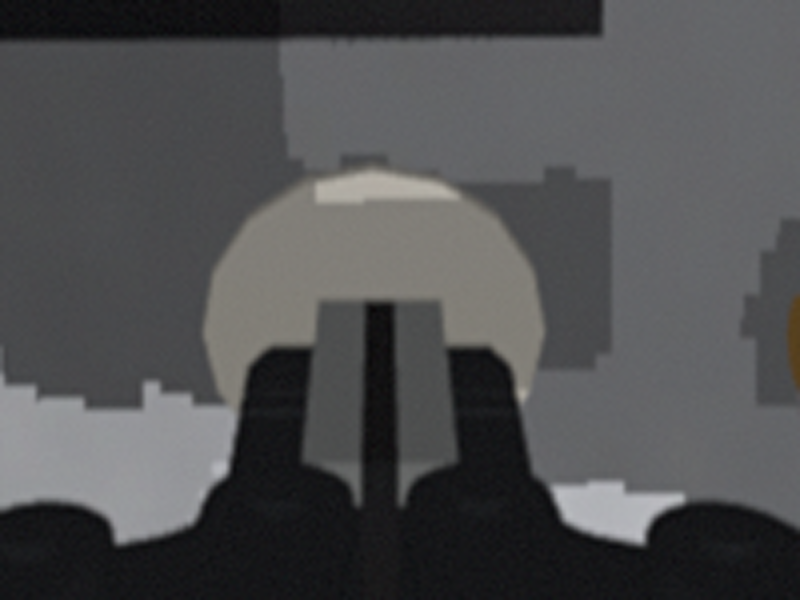

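Call:
arm_command([
  {"delta_pos": [0, 0, -0.7], "dr": [0, 0, 0]},
  {"delta_pos": [0, 0, 0], "dr": [0, 0, 0]},
])

```text
time_s: 11.6
position: [0.491, -0.0163, 0.0639]
tool_rot: [[0.046, 0.999, -0.0], [0.999, -0.046, 0.0], [0.0, -0.0, -1.0]]
ft_force: [-0.2, 0.2, -0.7]
grip_width: 0.0003
```

Call:
arm_command([
  {"delta_pos": [0, 0, -0.7], "dr": [0, 0, 0]},
  {"delta_pos": [0, 0, 0], "dr": [0, 0, 0]},
])

```text
time_s: 11.8
position: [0.491, -0.0164, 0.0632]
tool_rot: [[0.046, 0.999, -0.0], [0.999, -0.046, 0.0], [0.0, -0.0, -1.0]]
ft_force: [0.6, 0.2, -0.7]
grip_width: 0.0002
```

Call:
arm_command([
  {"delta_pos": [0, 0, -0.7], "dr": [0, 0, 0]},
  {"delta_pos": [0, 0, 0], "dr": [0, 0, 0]},
])

```text
time_s: 12.0
position: [0.491, -0.0164, 0.0625]
tool_rot: [[0.046, 0.999, -0.0], [0.999, -0.046, 0.0], [0.0, -0.0, -1.0]]
ft_force: [0.2, 0.0, -0.6]
grip_width: -0.0001
```

Call:
arm_command([
  {"delta_pos": [0, 0, -0.7], "dr": [0, 0, 0]},
  {"delta_pos": [0, 0, 0], "dr": [0, 0, 0]},
])

```text
time_s: 12.2
position: [0.491, -0.0163, 0.0618]
tool_rot: [[0.046, 0.999, -0.0], [0.999, -0.046, 0.0], [0.0, -0.0, -1.0]]
ft_force: [-0.2, 0.4, -0.2]
grip_width: -0.0001
```

Call:
arm_command([
  {"delta_pos": [0, 0, -0.7], "dr": [0, 0, 0]},
  {"delta_pos": [0, 0, 0], "dr": [0, 0, 0]},
])

```text
time_s: 12.4
position: [0.491, -0.0164, 0.0611]
tool_rot: [[0.046, 0.999, -0.0], [0.999, -0.046, 0.0], [0.0, -0.0, -1.0]]
ft_force: [0.0, -0.0, 0.6]
grip_width: -0.0003
```

Call:
arm_command([
  {"delta_pos": [0, 0, -0.7], "dr": [0, 0, 0]},
  {"delta_pos": [0, 0, 0], "dr": [0, 0, 0]},
])

```text
time_s: 12.6
position: [0.491, -0.0164, 0.0604]
tool_rot: [[0.046, 0.999, -0.0], [0.999, -0.046, 0.0], [0.0, -0.0, -1.0]]
ft_force: [-0.3, 0.1, -0.2]
grip_width: -0.0002
```

Call:
arm_command([
  {"delta_pos": [0, 0, -0.7], "dr": [0, 0, 0]},
  {"delta_pos": [0, 0, 0], "dr": [0, 0, 0]},
])

```text
time_s: 12.8
position: [0.491, -0.0164, 0.0598]
tool_rot: [[0.046, 0.999, -0.0], [0.999, -0.046, 0.0], [0.0, -0.0, -1.0]]
ft_force: [-0.5, 0.1, 0.6]
grip_width: -0.0001
```

Call:
arm_command([
  {"delta_pos": [0, 0, -0.7], "dr": [0, 0, 0]},
  {"delta_pos": [0, 0, 0], "dr": [0, 0, 0]},
])

```text
time_s: 13.0
position: [0.491, -0.0163, 0.0591]
tool_rot: [[0.046, 0.999, -0.0], [0.999, -0.046, 0.0], [0.0, -0.0, -1.0]]
ft_force: [0.8, -0.3, 0.1]
grip_width: 0.0001
```

Call:
arm_command([
  {"delta_pos": [0, 0, -0.7], "dr": [0, 0, 0]},
  {"delta_pos": [0, 0, 0], "dr": [0, 0, 0]},
])

```text
time_s: 13.2
position: [0.491, -0.0163, 0.0583]
tool_rot: [[0.046, 0.999, -0.0], [0.999, -0.046, 0.0], [0.0, -0.0, -1.0]]
ft_force: [-0.9, 0.1, -1.0]
grip_width: -0.0005
```

Call:
arm_command([
  {"delta_pos": [0, 0, -0.7], "dr": [0, 0, 0]},
  {"delta_pos": [0, 0, 0], "dr": [0, 0, 0]},
])

```text
time_s: 13.4
position: [0.491, -0.0164, 0.0576]
tool_rot: [[0.046, 0.999, -0.0], [0.999, -0.046, 0.0], [0.0, -0.0, -1.0]]
ft_force: [-1.0, 0.3, -0.3]
grip_width: 0.0001
```

Call:
arm_command([
  {"delta_pos": [0, 0, -0.7], "dr": [0, 0, 0]},
  {"delta_pos": [0, 0, 0], "dr": [0, 0, 0]},
])

```text
time_s: 13.6
position: [0.491, -0.0164, 0.057]
tool_rot: [[0.046, 0.999, -0.0], [0.999, -0.046, 0.0], [0.0, -0.0, -1.0]]
ft_force: [0.5, 0.3, 1.4]
grip_width: 0.0003
```

Run:
```python
from h import *
o=env.observe();print(o['position'],o['ft_force'])
cal=env.get_calibration('scene');print(px(cal,o['position']))
im=snap('scene','s7.png');u,v=px(cal,o['position']).astype(int)
cv2.imwrite('pics/s7b.png',cv2.resize(im[v-50:v+40,u-60:u+60],(800,600),interpolation=cv2.INTER_CUBIC))
```

```text
[ 0.49099504 -0.01635515  0.05695516] [0.51243876 0.27671134 1.42417302]
[295.90206734 196.53433336]
```

View pics/s7b.png

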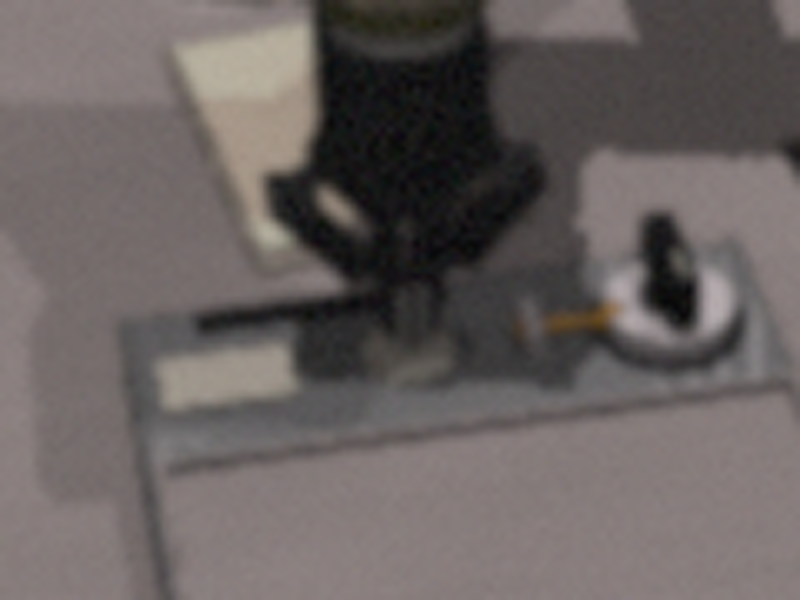

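The scene view shows the finger tips at (410,340), almost on the pad at (410,355). They appear to reach less far ahead of the reported TCP than stated. I'll continue until I get a force reading.

Call:
arm_command([
  {"delta_pos": [0, 0, -0.6], "dr": [0, 0, 0]},
  {"delta_pos": [0, 0, 0], "dr": [0, 0, 0]},
])

```text
time_s: 13.85
position: [0.491, -0.0164, 0.0564]
tool_rot: [[0.046, 0.999, -0.0], [0.999, -0.046, 0.0], [0.0, -0.0, -1.0]]
ft_force: [0.2, 0.2, 0.6]
grip_width: -0.0005
```

Call:
arm_command([
  {"delta_pos": [0, 0, -0.6], "dr": [0, 0, 0]},
  {"delta_pos": [0, 0, 0], "dr": [0, 0, 0]},
])

```text
time_s: 14.05
position: [0.491, -0.0164, 0.0558]
tool_rot: [[0.046, 0.999, -0.0], [0.999, -0.046, 0.0], [0.0, -0.0, -1.0]]
ft_force: [0.3, 0.5, 0.1]
grip_width: -0.0001
```

Call:
arm_command([
  {"delta_pos": [0, 0, -0.6], "dr": [0, 0, 0]},
  {"delta_pos": [0, 0, 0], "dr": [0, 0, 0]},
])

```text
time_s: 14.25
position: [0.491, -0.0164, 0.0552]
tool_rot: [[0.046, 0.999, -0.0], [0.999, -0.046, 0.0], [0.0, -0.0, -1.0]]
ft_force: [-0.2, 0.3, -0.1]
grip_width: 0.0
```

Call:
arm_command([
  {"delta_pos": [0, 0, -0.6], "dr": [0, 0, 0]},
  {"delta_pos": [0, 0, 0], "dr": [0, 0, 0]},
])

```text
time_s: 14.45
position: [0.491, -0.0164, 0.0546]
tool_rot: [[0.046, 0.999, -0.0], [0.999, -0.046, 0.0], [0.0, -0.0, -1.0]]
ft_force: [0.9, -0.2, 0.1]
grip_width: 0.0003
```

Call:
arm_command([
  {"delta_pos": [0, 0, -0.7], "dr": [0, 0, 0]},
  {"delta_pos": [0, 0, 0], "dr": [0, 0, 0]},
])

```text
time_s: 14.65
position: [0.491, -0.0163, 0.0538]
tool_rot: [[0.046, 0.999, -0.0], [0.999, -0.046, 0.0], [0.0, -0.0, -1.0]]
ft_force: [-0.7, -0.2, 0.4]
grip_width: -0.0002
```

Call:
arm_command([
  {"delta_pos": [0, 0, -0.6], "dr": [0, 0, 0]},
  {"delta_pos": [0, 0, 0], "dr": [0, 0, 0]},
])

```text
time_s: 14.85
position: [0.491, -0.0163, 0.0532]
tool_rot: [[0.046, 0.999, -0.0], [0.999, -0.046, 0.0], [0.0, -0.0, -1.0]]
ft_force: [-0.3, -0.1, -0.2]
grip_width: 0.0001
```

Call:
arm_command([
  {"delta_pos": [0, 0, -0.6], "dr": [0, 0, 0]},
  {"delta_pos": [0, 0, 0], "dr": [0, 0, 0]},
])

```text
time_s: 15.05
position: [0.491, -0.0163, 0.0527]
tool_rot: [[0.046, 0.999, -0.0], [0.999, -0.046, 0.0], [0.0, -0.0, -1.0]]
ft_force: [-1.0, 0.5, -0.1]
grip_width: -0.0
```

Call:
arm_command([
  {"delta_pos": [0, 0, -0.6], "dr": [0, 0, 0]},
  {"delta_pos": [0, 0, 0], "dr": [0, 0, 0]},
])

```text
time_s: 15.25
position: [0.491, -0.0164, 0.0521]
tool_rot: [[0.046, 0.999, -0.0], [0.999, -0.046, 0.0], [0.0, -0.0, -1.0]]
ft_force: [0.3, -0.2, 0.2]
grip_width: 0.0
```

Call:
arm_command([
  {"delta_pos": [0, 0, -0.5], "dr": [0, 0, 0]},
  {"delta_pos": [0, 0, 0], "dr": [0, 0, 0]},
])

```text
time_s: 15.45
position: [0.491, -0.0164, 0.0516]
tool_rot: [[0.046, 0.999, -0.0], [0.999, -0.046, 0.0], [0.0, -0.0, -1.0]]
ft_force: [0.2, 0.5, 0.4]
grip_width: 0.0001
```

Call:
arm_command([
  {"delta_pos": [0, 0, -0.5], "dr": [0, 0, 0]},
  {"delta_pos": [0, 0, 0], "dr": [0, 0, 0]},
])

```text
time_s: 15.65
position: [0.4911, -0.0164, 0.0511]
tool_rot: [[0.046, 0.999, 0.0], [0.999, -0.046, -0.0], [-0.0, 0.0, -1.0]]
ft_force: [1.0, 0.1, 0.5]
grip_width: 0.0001
```

Call:
arm_command([
  {"delta_pos": [0, 0, -0.5], "dr": [0, 0, 0]},
  {"delta_pos": [0, 0, 0], "dr": [0, 0, 0]},
])

```text
time_s: 15.85
position: [0.4911, -0.0164, 0.0507]
tool_rot: [[0.046, 0.999, 0.0], [0.999, -0.046, -0.0], [-0.0, 0.0, -1.0]]
ft_force: [0.2, -0.3, 2.6]
grip_width: 0.0001
```

Call:
arm_command([
  {"delta_pos": [0, 0, -0.5], "dr": [0, 0, 0]},
  {"delta_pos": [0, 0, 0], "dr": [0, 0, 0]},
])

```text
time_s: 16.05
position: [0.4911, -0.0164, 0.0502]
tool_rot: [[0.046, 0.999, 0.0], [0.999, -0.046, -0.0], [-0.0, 0.0, -1.0]]
ft_force: [-1.0, 1.0, 3.5]
grip_width: -0.0004
```

Call:
arm_command([
  {"delta_pos": [0, 0, -0.4], "dr": [0, 0, 0]},
  {"delta_pos": [0, 0, 0], "dr": [0, 0, 0]},
])

```text
time_s: 16.25
position: [0.4911, -0.0164, 0.05]
tool_rot: [[0.046, 0.999, 0.0], [0.999, -0.046, -0.0], [-0.0, 0.0, -1.0]]
ft_force: [-2.4, -0.0, 6.9]
grip_width: 0.0001
```

Call:
arm_command([
  {"delta_pos": [0, 0, -0.4], "dr": [0, 0, 0]},
  {"delta_pos": [0, 0, 0], "dr": [0, 0, 0]},
])

```text
time_s: 16.45
position: [0.4911, -0.0164, 0.0499]
tool_rot: [[0.046, 0.999, 0.001], [0.999, -0.046, -0.0], [-0.0, 0.001, -1.0]]
ft_force: [-1.9, 0.1, 10.3]
grip_width: -0.0002
```

The force reads 10 N with the tips on the pad, so the closed tips coincide with the reported TCP. I'll hold briefly, lift, and go above the near punnet.

Call:
arm_command([
  {"delta_pos": [0, 0, 0], "dr": [0, 0, 0]},
  {"delta_pos": [0, 0, 0], "dr": [0, 0, 0]},
  {"delta_pos": [0, 0, 20], "dr": [0, 0, 0]},
  {"delta_pos": [0, 0, 40], "dr": [0, 0, 0]},
  {"delta_pos": [0, 0, 40], "dr": [0, 0, 0]},
  {"delta_pos": [-11, 27, 4], "dr": [0, 0, -7.5]},
  {"delta_pos": [-11, 27, 4], "dr": [0, 0, -7.5]},
  {"delta_pos": [-11, 27, 4], "dr": [0, 0, -7.5]},
  {"delta_pos": [-11, 27, 4], "dr": [0, 0, -7.5]},
  {"delta_pos": [-11, 27, 4], "dr": [0, 0, -7.5]},
  {"delta_pos": [-12, 27, 4], "dr": [0, 0, -7.5]},
  {"delta_pos": [-12, 28, 4], "dr": [0, 0, -7.5]},
  {"delta_pos": [-12, 28, 4], "dr": [0, 0, -7.5]},
  {"delta_pos": [-12, 28, 4], "dr": [0, 0, -7.5]},
  {"delta_pos": [-12, 28, 4], "dr": [0, 0, -7.5]},
  {"delta_pos": [-12, 28, 4], "dr": [0, 0, -8]},
  {"delta_pos": [0, 0, 0], "dr": [0, 0, 0]},
  {"delta_pos": [0, 0, 0], "dr": [0, 0, 0]},
])

```text
time_s: 18.25
position: [0.3638, 0.2858, 0.1931]
tool_rot: [[0.997, 0.079, -0.0], [0.079, -0.997, -0.0], [-0.0, 0.0, -1.0]]
ft_force: [-0.9, 0.0, -0.0]
grip_width: -0.0003
```

Call:
arm_command([
  {"delta_pos": [0, 0, 0], "dr": [0, 0, 0]},
  {"delta_pos": [0, 0, 0], "dr": [0, 0, 0]},
  {"delta_pos": [0, 0, 0], "dr": [0, 0, 0]},
  {"delta_pos": [0, 0, 0], "dr": [0, 0, 0]},
], grip=1)

```text
time_s: 18.65
position: [0.3643, 0.2852, 0.1933]
tool_rot: [[0.997, 0.076, -0.0], [0.076, -0.997, -0.0], [-0.0, 0.0, -1.0]]
ft_force: [0.1, 0.0, 0.0]
grip_width: 0.0582
```

```bash
cat >> h.py <<'E'
def look(f,crop=None):
    import json
    o=env.observe();cal=env.get_calibration('wrist');im=snap('wrist',f+'.png')
    json.dump({k:np.array(v).tolist() for k,v in cal.items()},open(f+'.json','w'))
    R=o['tool_rot'];print(o['time_s'],o['position'].round(4),'yaw',np.degrees(np.arctan2(R[1,0],R[0,0])).round(2),o['q'].round(1),o['ft_force'].round(1),o['grip_width'])
    return o,cal,im
E
python3 - <<'E'
from h import *
o,cal,im=look('w8')
print(px(cal,[.364,.286,.072]))
cv2.imwrite('pics/w8b.png',cv2.resize(im,(800,500),interpolation=cv2.INTER_CUBIC))
E
```

```text
18.65 [0.3643 0.2852 0.1933] yaw 4.34 [23.4 15.2 91.4 -0.  73.5 19. ] [0.1 0.  0. ] 0.05817563471587135
[315.34374218 192.25760445]
```

View pics/w8b.png

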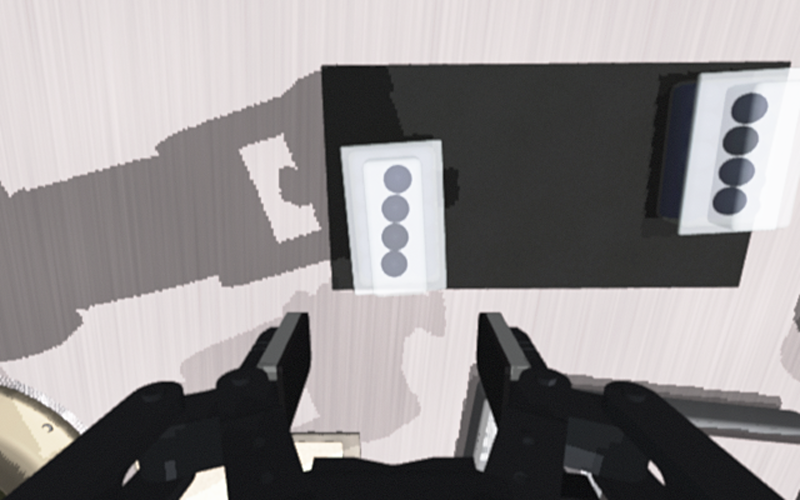

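The near punnet's body corners are at about (341,147), (441,140), (447,290) and (356,294), with its dots at (396,222). It lies nearly square to the jaws. The far punnet is at the right, at (740,155).

Run:
```python
from h import *
import json
cal=json.load(open('w8.json'))
f=lambda u,v,z:(pt(cal,u*.8,v*.8,z)*1000)[:2].round(1)
B=np.array([f(u,v,.044) for u,v in((341,147),(441,140),(447,290),(356,294))])
print(B,B.mean(0)); print([np.linalg.norm(B[i]-B[i-1]).round(1) for i in range(4)])
e=lambda d:np.degrees(np.arctan2(d[1],d[0]))
print('ax',e(B[0]-B[3]),e(B[1]-B[2]))
for z in(.05,.06,.072): print(z,f(398,178,z),f(394,264,z),f(395.7,222,z),'far',f(748,107,z),f(730,201,z))
print('far body edge',f(696,74,.044),f(679,232,.044))
```

```text
[[325.7 337.9]
 [389.5 347.2]
 [404.8 244.6]
 [340.6 236.7]] [365.15 291.6 ]
[np.float64(102.3), np.float64(64.5), np.float64(103.7), np.float64(64.7)]
ax 98.37566550769091 98.48160579402933
0.05 [363.8 321.6] [365.7 263.2] [364.6 292.6] far [575.2 381.3] [581.4 323.1]
0.06 [363.6 322.9] [365.4 266.6] [364.3 294.9] far [567.6 380.5] [573.5 324.3]
0.072 [363.3 324.5] [365.1 270.6] [364.  297.7] far [558.4 379.5] [564.1 325.8]
far body edge [542.  398.3] [557.8 298.8]
```

Call:
arm_command([
  {"delta_pos": [1, 6, -20], "dr": [0, 0, 3.4]},
  {"delta_pos": [0, 0, -25], "dr": [0, 0, 0]},
  {"delta_pos": [0, 0, -25], "dr": [0, 0, 0]},
  {"delta_pos": [0, 0, -25], "dr": [0, 0, 0]},
  {"delta_pos": [0, 0, -20], "dr": [0, 0, 0]},
  {"delta_pos": [0, 0, -15], "dr": [0, 0, 0]},
  {"delta_pos": [0, 0, -10], "dr": [0, 0, 0]},
  {"delta_pos": [0, 0, -5], "dr": [0, 0, 0]},
  {"delta_pos": [0, 0, 0], "dr": [0, 0, 0]},
  {"delta_pos": [0, 0, 0], "dr": [0, 0, 0]},
], grip=1)

```text
time_s: 19.7
position: [0.3654, 0.2918, 0.0489]
tool_rot: [[0.991, 0.135, 0.001], [0.135, -0.991, 0.0], [0.001, -0.0, -1.0]]
ft_force: [-0.2, -0.3, 0.8]
grip_width: 0.085
```

Call:
arm_command([
  {"delta_pos": [0, 0, 0], "dr": [0, 0, 0]},
  {"delta_pos": [0, 0, 0], "dr": [0, 0, 0]},
  {"delta_pos": [0, 0, 0], "dr": [0, 0, 0]},
  {"delta_pos": [0, 0, 0], "dr": [0, 0, 0]},
  {"delta_pos": [0, 0, 0], "dr": [0, 0, 0]},
  {"delta_pos": [0, 0, 0], "dr": [0, 0, 0]},
  {"delta_pos": [0, 0, 0], "dr": [0, 0, 0]},
  {"delta_pos": [0, 0, 0], "dr": [0, 0, 0]},
], grip=0, squeeze=50)

```text
time_s: 20.5
position: [0.3653, 0.2917, 0.0486]
tool_rot: [[0.991, 0.135, 0.001], [0.135, -0.991, 0.0], [0.001, -0.0, -1.0]]
ft_force: [-0.2, -0.1, 6.3]
grip_width: 0.0355
```

Call:
arm_command([
  {"delta_pos": [0, 0, 10], "dr": [0, 0, 0]},
  {"delta_pos": [0, 0, 20], "dr": [0, 0, 0]},
  {"delta_pos": [0, 0, 30], "dr": [0, 0, 0]},
  {"delta_pos": [0, 0, 30], "dr": [0, 0, 0]},
  {"delta_pos": [0, 0, 30], "dr": [0, 0, 0]},
  {"delta_pos": [0, 0, 10], "dr": [0, 0, 0]},
  {"delta_pos": [0, 0, 0], "dr": [0, 0, 0]},
  {"delta_pos": [0, 0, 0], "dr": [0, 0, 0]},
])

```text
time_s: 21.3
position: [0.3644, 0.2914, 0.1771]
tool_rot: [[0.991, 0.135, -0.002], [0.135, -0.991, -0.001], [-0.002, 0.001, -1.0]]
ft_force: [-0.3, -0.7, -2.4]
grip_width: 0.0352
```

Run:
```python
from h import *
o,cal,im=look('w9')
cv2.imwrite('pics/w9b.png',cv2.resize(im,(800,500),interpolation=cv2.INTER_CUBIC))
```

```text
21.3 [0.3644 0.2914 0.1771] yaw 7.77 [24.1 16.6 92.3  0.  71.3 16.3] [-0.3 -0.7 -2.4] 0.03520486757788771
```

View pics/w9b.png

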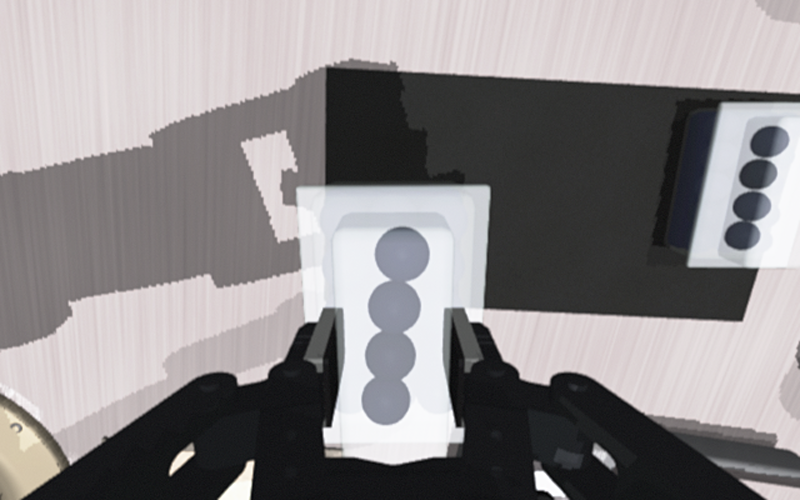

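Lifted cleanly: width is 35 mm, weight about 2.4 N, and the punnet is square in the jaws. Carrying it to the right half of the pan.

Call:
arm_command([
  {"delta_pos": [20, -26, 4], "dr": [0, 0, 6]},
  {"delta_pos": [20, -26, 4], "dr": [0, 0, 6]},
  {"delta_pos": [20, -27, 4], "dr": [0, 0, 6]},
  {"delta_pos": [20, -27, 4], "dr": [0, 0, 6]},
  {"delta_pos": [20, -27, 4], "dr": [0, 0, 6]},
  {"delta_pos": [20, -27, 3], "dr": [0, 0, 6]},
  {"delta_pos": [20, -27, 0], "dr": [0, 0, 6]},
  {"delta_pos": [20, -27, 0], "dr": [0, 0, 6]},
  {"delta_pos": [20, -27, 0], "dr": [0, 0, 6]},
  {"delta_pos": [20, -27, 0], "dr": [0, 0, 6]},
  {"delta_pos": [20, -27, 0], "dr": [0, 0, 6]},
  {"delta_pos": [20, -27, 0], "dr": [0, 0, 7]},
  {"delta_pos": [20, -24, -10], "dr": [0, 0, 7]},
  {"delta_pos": [0, 0, -25], "dr": [0, 0, 0]},
  {"delta_pos": [0, 0, -25], "dr": [0, 0, 0]},
  {"delta_pos": [0, 0, -20], "dr": [0, 0, 0]},
  {"delta_pos": [0, 0, 0], "dr": [0, 0, 0]},
  {"delta_pos": [0, 0, 0], "dr": [0, 0, 0]},
])

```text
time_s: 23.15
position: [0.6249, -0.0543, 0.1207]
tool_rot: [[0.039, 0.999, -0.002], [0.999, -0.039, 0.0], [0.0, -0.002, -1.0]]
ft_force: [-0.2, 0.3, -0.8]
grip_width: 0.0351
```

Call:
arm_command([
  {"delta_pos": [0, 0, -15], "dr": [0, 0, 0]},
  {"delta_pos": [0, 0, -8], "dr": [0, 0, 0]},
  {"delta_pos": [0, 0, -2], "dr": [0, 0, 0]},
  {"delta_pos": [0, 0, 0], "dr": [0, 0, 0]},
  {"delta_pos": [0, 0, 0], "dr": [0, 0, 0]},
])

```text
time_s: 23.65
position: [0.6254, -0.0544, 0.0971]
tool_rot: [[0.039, 0.999, 0.001], [0.999, -0.039, -0.0], [-0.0, 0.001, -1.0]]
ft_force: [-0.4, 0.3, -1.9]
grip_width: 0.0352
```

Call:
arm_command([
  {"delta_pos": [0, 0, -1], "dr": [0, 0, 0]},
  {"delta_pos": [0, 0, 0], "dr": [0, 0, 0]},
])

```text
time_s: 23.85
position: [0.6251, -0.0544, 0.0956]
tool_rot: [[0.039, 0.999, 0.0], [0.999, -0.039, -0.0], [-0.0, 0.0, -1.0]]
ft_force: [-0.2, -0.3, -2.8]
grip_width: 0.0354
```

Call:
arm_command([
  {"delta_pos": [0, 0, -0.7], "dr": [0, 0, 0]},
  {"delta_pos": [0, 0, 0], "dr": [0, 0, 0]},
])

```text
time_s: 24.05
position: [0.6251, -0.0544, 0.0948]
tool_rot: [[0.039, 0.999, 0.0], [0.999, -0.039, -0.0], [-0.0, 0.0, -1.0]]
ft_force: [0.4, -0.3, -1.6]
grip_width: 0.0351
```

Call:
arm_command([
  {"delta_pos": [0, 0, -0.6], "dr": [0, 0, 0]},
  {"delta_pos": [0, 0, 0], "dr": [0, 0, 0]},
])

```text
time_s: 24.25
position: [0.6251, -0.0544, 0.0947]
tool_rot: [[0.039, 0.999, 0.001], [0.999, -0.039, -0.0], [-0.0, 0.001, -1.0]]
ft_force: [-1.9, 0.2, 4.4]
grip_width: 0.0348
```

Call:
arm_command([
  {"delta_pos": [0, 0, 0], "dr": [0, 0, 0]},
  {"delta_pos": [0, 0, 0], "dr": [0, 0, 0]},
  {"delta_pos": [0, 0, 0], "dr": [0, 0, 0]},
  {"delta_pos": [0, 0, 0], "dr": [0, 0, 0]},
  {"delta_pos": [0, 0, 15], "dr": [0, 0, 0]},
  {"delta_pos": [0, 0, 30], "dr": [0, 0, 0]},
  {"delta_pos": [0, 0, 40], "dr": [0, 0, 0]},
  {"delta_pos": [0, 20, 15], "dr": [0, 0, -5]},
  {"delta_pos": [-4, 38, 0], "dr": [0, 0, -7]},
  {"delta_pos": [-4, 38, 0], "dr": [0, 0, -7]},
  {"delta_pos": [-4, 38, 0], "dr": [0, 0, -7]},
  {"delta_pos": [-5, 38, 0], "dr": [0, 0, -7]},
  {"delta_pos": [-5, 38, 0], "dr": [0, 0, -7]},
  {"delta_pos": [-5, 38, 0], "dr": [0, 0, -7]},
  {"delta_pos": [-5, 38, 0], "dr": [0, 0, -8]},
  {"delta_pos": [-5, 38, 0], "dr": [0, 0, -8]},
  {"delta_pos": [-5, 38, 0], "dr": [0, 0, -8]},
  {"delta_pos": [-5, 38, 0], "dr": [0, 0, -8]},
  {"delta_pos": [0, 0, 0], "dr": [0, 0, 0]},
  {"delta_pos": [0, 0, 0], "dr": [0, 0, 0]},
], grip=1)

```text
time_s: 26.25
position: [0.5777, 0.3462, 0.1936]
tool_rot: [[0.988, 0.155, -0.0], [0.155, -0.988, -0.0], [-0.0, 0.0, -1.0]]
ft_force: [0.5, 0.5, -0.0]
grip_width: 0.0855
```

Run:
```python
from h import *
o,cal,im=look('w10')
cv2.imwrite('pics/w10b.png',cv2.resize(im,(800,500),interpolation=cv2.INTER_CUBIC))
```

```text
26.25 [0.5777 0.3462 0.1936] yaw 8.91 [20.9 36.  55.8 -0.  88.2 12. ] [ 0.5  0.5 -0. ] 0.08551759344676678
```

View pics/w10b.png

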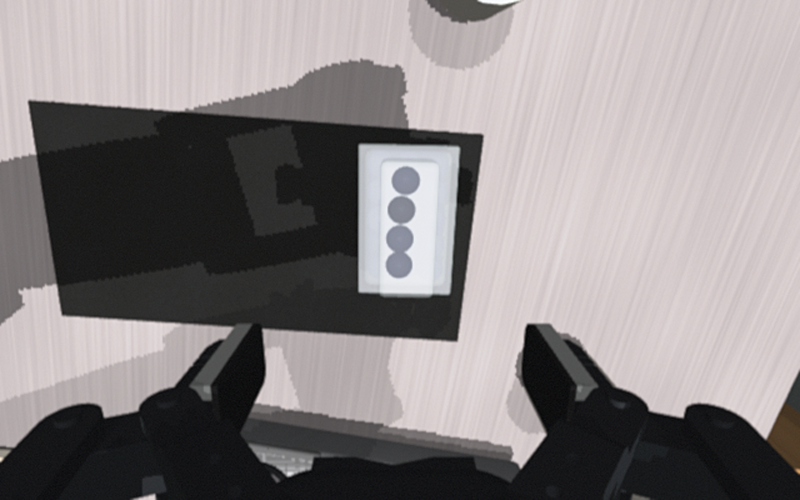

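The far punnet's body corners are at (358,144), (460,148), (451,294) and (358,293).

Run:
```python
from h import *
import json
cal=json.load(open('w10.json'))
f=lambda u,v,z:(pt(cal,u*.8,v*.8,z)*1000)[:2].round(1)
B=np.array([f(u,v,.044) for u,v in((358,144),(460,148),(451,294),(358,293))])
e=lambda d:np.degrees(np.arctan2(d[1],d[0]))
print(B,B.mean(0),[np.linalg.norm(B[i]-B[i-1]).round(1) for i in range(4)])
print('ax',e(B[0]-B[3]),e(B[1]-B[2]),e(B[1]-B[0]),e(B[2]-B[3]))
im=cv2.imread('pics/w10.png')
g=cv2.cvtColor(im,cv2.COLOR_BGR2GRAY)[110:240,278:372];m=(g>110).astype(np.uint8)
c=max(cv2.findContours(m,cv2.RETR_EXTERNAL,cv2.CHAIN_APPROX_NONE)[0],key=cv2.contourArea)
b=cv2.boxPoints(cv2.minAreaRect(c))+[278,110];print(b,[pt(cal,*q,.044).round(4)[:2].tolist() for q in b])
```

```text
[[545.6 399.2]
 [611.1 406.9]
 [624.8 306.3]
 [559.3 296.8]] [585.2 352.3] [np.float64(103.3), np.float64(66.0), np.float64(101.5), np.float64(66.2)]
ax 97.62029709954896 97.75499953146051 6.70476144418502 8.252529047136084
[[287. 115.]
 [367. 115.]
 [367. 236.]
 [287. 236.]] [[0.5461, 0.3995], [0.6097, 0.4094], [0.6304, 0.3064], [0.56, 0.2954]]
```

Call:
arm_command([
  {"delta_pos": [7.5, 6.3, -20], "dr": [0, 0, -1.3]},
  {"delta_pos": [0, 0, -25], "dr": [0, 0, 0]},
  {"delta_pos": [0, 0, -25], "dr": [0, 0, 0]},
  {"delta_pos": [0, 0, -25], "dr": [0, 0, 0]},
  {"delta_pos": [0, 0, -20], "dr": [0, 0, 0]},
  {"delta_pos": [0, 0, -15], "dr": [0, 0, 0]},
  {"delta_pos": [0, 0, -10], "dr": [0, 0, 0]},
  {"delta_pos": [0, 0, -5], "dr": [0, 0, 0]},
  {"delta_pos": [0, 0, 0], "dr": [0, 0, 0]},
  {"delta_pos": [0, 0, 0], "dr": [0, 0, 0]},
])

```text
time_s: 27.3
position: [0.586, 0.3519, 0.0499]
tool_rot: [[0.992, 0.13, 0.001], [0.13, -0.992, 0.0], [0.001, -0.0, -1.0]]
ft_force: [-0.3, 0.0, 0.4]
grip_width: 0.0853
```

Call:
arm_command([
  {"delta_pos": [0, 0, 0], "dr": [0, 0, 0]},
  {"delta_pos": [0, 0, 0], "dr": [0, 0, 0]},
  {"delta_pos": [0, 0, 0], "dr": [0, 0, 0]},
  {"delta_pos": [0, 0, 0], "dr": [0, 0, 0]},
  {"delta_pos": [0, 0, 0], "dr": [0, 0, 0]},
  {"delta_pos": [0, 0, 0], "dr": [0, 0, 0]},
  {"delta_pos": [0, 0, 0], "dr": [0, 0, 0]},
  {"delta_pos": [0, 0, 0], "dr": [0, 0, 0]},
], grip=0, squeeze=50)

```text
time_s: 28.1
position: [0.5858, 0.3521, 0.0495]
tool_rot: [[0.992, 0.13, 0.001], [0.13, -0.992, 0.0], [0.001, -0.0, -1.0]]
ft_force: [0.2, 0.8, 5.4]
grip_width: 0.0353
```

Call:
arm_command([
  {"delta_pos": [0, 0, 10], "dr": [0, 0, 0]},
  {"delta_pos": [0, 0, 25], "dr": [0, 0, 0]},
  {"delta_pos": [0, 0, 35], "dr": [0, 0, 0]},
  {"delta_pos": [0, 0, 40], "dr": [0, 0, 0]},
  {"delta_pos": [0, 0, 35], "dr": [0, 0, 0]},
  {"delta_pos": [0, 0, 5], "dr": [0, 0, 0]},
  {"delta_pos": [0, 0, 0], "dr": [0, 0, 0]},
  {"delta_pos": [0, 0, 0], "dr": [0, 0, 0]},
  {"delta_pos": [0, 0, 0], "dr": [0, 0, 0]},
])

```text
time_s: 29.0
position: [0.5849, 0.3517, 0.1969]
tool_rot: [[0.992, 0.13, -0.004], [0.13, -0.992, -0.001], [-0.004, 0.001, -1.0]]
ft_force: [-0.4, 0.2, -2.2]
grip_width: 0.0352
```

Call:
arm_command([
  {"delta_pos": [4, -29, 0], "dr": [0, 0, 8]},
  {"delta_pos": [4, -29, 0], "dr": [0, 0, 8]},
  {"delta_pos": [4, -30, 0], "dr": [0, 0, 8]},
  {"delta_pos": [4, -30, 0], "dr": [0, 0, 8]},
  {"delta_pos": [4, -30, 0], "dr": [0, 0, 8]},
  {"delta_pos": [4, -30, 0], "dr": [0, 0, 8]},
  {"delta_pos": [4, -30, 0], "dr": [0, 0, 8]},
  {"delta_pos": [5, -30, 0], "dr": [0, 0, 8]},
  {"delta_pos": [5, -30, 0], "dr": [0, 0, 8]},
  {"delta_pos": [5, -29, 0], "dr": [0, 0, 8]},
  {"delta_pos": [0, 0, -10], "dr": [0, 0, 0]},
  {"delta_pos": [0, 0, -25], "dr": [0, 0, 0]},
  {"delta_pos": [0, 0, -25], "dr": [0, 0, 0]},
  {"delta_pos": [0, 0, -20], "dr": [0, 0, 0]},
  {"delta_pos": [0, 0, -12], "dr": [0, 0, 0]},
  {"delta_pos": [0, 0, -5], "dr": [0, 0, 0]},
  {"delta_pos": [0, 0, 0], "dr": [0, 0, 0]},
  {"delta_pos": [0, 0, 0], "dr": [0, 0, 0]},
])

```text
time_s: 30.8
position: [0.6289, 0.0551, 0.1028]
tool_rot: [[0.044, 0.999, 0.001], [0.999, -0.044, -0.0], [-0.0, 0.001, -1.0]]
ft_force: [-0.2, -0.4, -0.1]
grip_width: 0.0352
```

Call:
arm_command([
  {"delta_pos": [0, 0, -3], "dr": [0, 0, 0]},
  {"delta_pos": [0, 0, -1], "dr": [0, 0, 0]},
  {"delta_pos": [0, 0, 0], "dr": [0, 0, 0]},
  {"delta_pos": [0, 0, 0], "dr": [0, 0, 0]},
])

```text
time_s: 31.2
position: [0.6286, 0.0549, 0.0982]
tool_rot: [[0.044, 0.999, 0.0], [0.999, -0.044, -0.0], [-0.0, 0.0, -1.0]]
ft_force: [0.5, 0.2, -1.2]
grip_width: 0.0351
```

Call:
arm_command([
  {"delta_pos": [0, 0, -1], "dr": [0, 0, 0]},
  {"delta_pos": [0, 0, 0], "dr": [0, 0, 0]},
])

```text
time_s: 31.4
position: [0.6285, 0.0549, 0.0969]
tool_rot: [[0.044, 0.999, -0.0], [0.999, -0.044, 0.0], [0.0, -0.0, -1.0]]
ft_force: [0.3, 0.2, -2.0]
grip_width: 0.0348
```

Call:
arm_command([
  {"delta_pos": [0, 0, -0.8], "dr": [0, 0, 0]},
  {"delta_pos": [0, 0, 0], "dr": [0, 0, 0]},
])

```text
time_s: 31.6
position: [0.6285, 0.0549, 0.0961]
tool_rot: [[0.044, 0.999, -0.0], [0.999, -0.044, 0.0], [-0.0, -0.0, -1.0]]
ft_force: [0.0, -0.2, -1.8]
grip_width: 0.0349
```

Call:
arm_command([
  {"delta_pos": [0, 0, -0.6], "dr": [0, 0, 0]},
  {"delta_pos": [0, 0, 0], "dr": [0, 0, 0]},
])

```text
time_s: 31.8
position: [0.6285, 0.0549, 0.0955]
tool_rot: [[0.044, 0.999, -0.0], [0.999, -0.044, 0.0], [0.0, -0.0, -1.0]]
ft_force: [0.1, -0.4, -1.4]
grip_width: 0.0354
```

Call:
arm_command([
  {"delta_pos": [0, 0, -0.5], "dr": [0, 0, 0]},
  {"delta_pos": [0, 0, 0], "dr": [0, 0, 0]},
])

```text
time_s: 32.0
position: [0.6285, 0.055, 0.0954]
tool_rot: [[0.044, 0.999, 0.0], [0.999, -0.044, -0.0], [-0.0, 0.0, -1.0]]
ft_force: [-1.4, 0.7, 1.0]
grip_width: 0.0353
```

Call:
arm_command([
  {"delta_pos": [0, 0, 0], "dr": [0, 0, 0]},
  {"delta_pos": [0, 0, 0], "dr": [0, 0, 0]},
  {"delta_pos": [0, 0, 0], "dr": [0, 0, 0]},
  {"delta_pos": [0, 0, 0], "dr": [0, 0, 0]},
  {"delta_pos": [0, 0, 15], "dr": [0, 0, 0]},
  {"delta_pos": [0, 0, 35], "dr": [0, 0, 0]},
  {"delta_pos": [0, 0, 40], "dr": [0, 0, 0]},
  {"delta_pos": [-28, -31, 10], "dr": [0, 0, 0]},
  {"delta_pos": [-28, -31, 0], "dr": [0, 0, 0]},
  {"delta_pos": [-28, -31, 0], "dr": [0, 0, 0]},
  {"delta_pos": [-28, -31, 0], "dr": [0, 0, 0]},
  {"delta_pos": [-28, -31, 0], "dr": [0, 0, 0]},
  {"delta_pos": [0, 0, 0], "dr": [0, 0, 0]},
  {"delta_pos": [0, 0, 0], "dr": [0, 0, 0]},
], grip=1)

```text
time_s: 33.4
position: [0.4885, -0.1005, 0.1955]
tool_rot: [[0.046, 0.999, 0.001], [0.999, -0.046, -0.0], [-0.0, 0.001, -1.0]]
ft_force: [1.0, -0.1, 0.9]
grip_width: 0.0856
```

Call:
arm_command([
  {"delta_pos": [0, 0, 0], "dr": [0, 0, 0]},
  {"delta_pos": [0, 0, 0], "dr": [0, 0, 0]},
  {"delta_pos": [0, 0, 0], "dr": [0, 0, 0]},
  {"delta_pos": [0, 0, 0], "dr": [0, 0, 0]},
  {"delta_pos": [0, 0, 0], "dr": [0, 0, 0]},
  {"delta_pos": [0, 0, 0], "dr": [0, 0, 0]},
], grip=0)

```text
time_s: 34.0
position: [0.4886, -0.0999, 0.1951]
tool_rot: [[0.044, 0.999, -0.0], [0.999, -0.044, 0.0], [0.0, -0.0, -1.0]]
ft_force: [0.9, -0.2, -0.1]
grip_width: 0.0
```

Run:
```python
from h import *
o,cal,im=look('w11')
print(px(cal,[.488,-.1,.0505]))
t=snap('top','top11.png')[155:285,195:435]
a=cv2.resize(im,(800,500))[100:350,0:400]; 
t=cv2.resize(t,(650,352),interpolation=cv2.INTER_CUBIC); a=cv2.resize(a,(397,248))
c=np.zeros((600,650,3),np.uint8);c[:352]=t;c[352:,:397]=a;cv2.imwrite('pics/c11.png',c)
```

```text
34.0 [ 0.4886 -0.0999  0.1951] yaw 87.49 [ -25.2   18.5   85.9   -0.    75.5 -112.7] [ 0.9 -0.2 -0.1] 3.58060671901883e-05
[313.78562115 185.4058356 ]
```

View pics/c11.png

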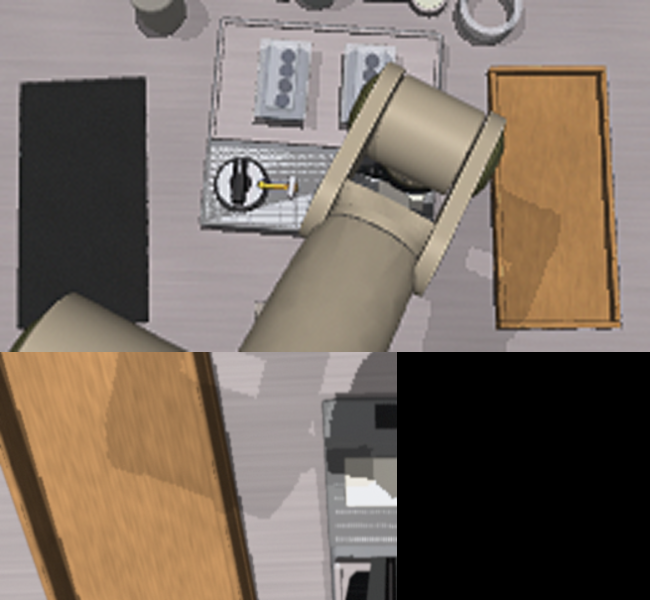

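Both punnets stand on the pan, at (283,82) and (368,82). The mat is empty and the knob still lies along the scale's x. Next is the record pad.

Call:
arm_command([
  {"delta_pos": [0, 0, -30], "dr": [0, 0, 0]},
  {"delta_pos": [0, 0, -40], "dr": [0, 0, 0]},
  {"delta_pos": [0, 0, -40], "dr": [0, 0, 0]},
  {"delta_pos": [0, 0, -20], "dr": [0, 0, 0]},
  {"delta_pos": [0, 0, -9], "dr": [0, 0, 0]},
  {"delta_pos": [0, 0, -2], "dr": [0, 0, 0]},
  {"delta_pos": [0, 0, 0], "dr": [0, 0, 0]},
  {"delta_pos": [0, 0, 0], "dr": [0, 0, 0]},
  {"delta_pos": [0, 0, 0], "dr": [0, 0, 0]},
])

```text
time_s: 35.0
position: [0.489, -0.1002, 0.0551]
tool_rot: [[0.044, 0.999, 0.002], [0.999, -0.044, -0.001], [-0.001, 0.002, -1.0]]
ft_force: [0.1, -0.4, 0.2]
grip_width: 0.0
```

Call:
arm_command([
  {"delta_pos": [0, 0, -1], "dr": [0, 0, 0]},
  {"delta_pos": [0, 0, 0], "dr": [0, 0, 0]},
])

```text
time_s: 35.2
position: [0.4886, -0.1001, 0.0534]
tool_rot: [[0.044, 0.999, 0.0], [0.999, -0.044, -0.0], [-0.0, 0.0, -1.0]]
ft_force: [0.4, 0.7, 0.6]
grip_width: -0.0002
```

Call:
arm_command([
  {"delta_pos": [0, 0, -1], "dr": [0, 0, 0]},
  {"delta_pos": [0, 0, 0], "dr": [0, 0, 0]},
])

```text
time_s: 35.4
position: [0.4885, -0.1, 0.052]
tool_rot: [[0.044, 0.999, -0.0], [0.999, -0.044, 0.0], [0.0, -0.0, -1.0]]
ft_force: [0.9, 0.2, -0.8]
grip_width: -0.0001
```

Call:
arm_command([
  {"delta_pos": [0, 0, -0.6], "dr": [0, 0, 0]},
  {"delta_pos": [0, 0, 0], "dr": [0, 0, 0]},
])

```text
time_s: 35.6
position: [0.4885, -0.1001, 0.0514]
tool_rot: [[0.044, 0.999, -0.0], [0.999, -0.044, 0.0], [0.0, -0.0, -1.0]]
ft_force: [0.1, 0.1, 0.3]
grip_width: 0.0001
```

Call:
arm_command([
  {"delta_pos": [0, 0, -0.6], "dr": [0, 0, 0]},
  {"delta_pos": [0, 0, 0], "dr": [0, 0, 0]},
])

```text
time_s: 35.8
position: [0.4885, -0.1001, 0.0509]
tool_rot: [[0.044, 0.999, 0.0], [0.999, -0.044, -0.0], [-0.0, 0.0, -1.0]]
ft_force: [0.0, -0.1, 0.9]
grip_width: 0.0002
```

Call:
arm_command([
  {"delta_pos": [0, 0, -0.6], "dr": [0, 0, 0]},
  {"delta_pos": [0, 0, 0], "dr": [0, 0, 0]},
])

```text
time_s: 36.0
position: [0.4886, -0.1001, 0.0504]
tool_rot: [[0.044, 0.999, 0.0], [0.999, -0.044, -0.0], [-0.0, 0.0, -1.0]]
ft_force: [-0.8, 1.0, 2.9]
grip_width: 0.0001
```

Call:
arm_command([
  {"delta_pos": [0, 0, -0.4], "dr": [0, 0, 0]},
  {"delta_pos": [0, 0, 0], "dr": [0, 0, 0]},
])

```text
time_s: 36.2
position: [0.4886, -0.1001, 0.0501]
tool_rot: [[0.044, 0.999, 0.0], [0.999, -0.044, -0.0], [-0.0, 0.0, -1.0]]
ft_force: [-1.1, 0.6, 4.4]
grip_width: -0.0
```

Call:
arm_command([
  {"delta_pos": [0, 0, -0.6], "dr": [0, 0, 0]},
  {"delta_pos": [0, 0, 0], "dr": [0, 0, 0]},
])

```text
time_s: 36.4
position: [0.4886, -0.1001, 0.0499]
tool_rot: [[0.044, 0.999, 0.0], [0.999, -0.044, -0.0], [-0.0, 0.0, -1.0]]
ft_force: [-3.2, 0.4, 9.9]
grip_width: 0.0002
```

Call:
arm_command([
  {"delta_pos": [0, 0, -0.2], "dr": [0, 0, 0]},
  {"delta_pos": [0, 0, 0], "dr": [0, 0, 0]},
  {"delta_pos": [0, 0, 0], "dr": [0, 0, 0]},
])

```text
time_s: 36.7
position: [0.4886, -0.1001, 0.0499]
tool_rot: [[0.044, 0.999, 0.001], [0.999, -0.044, -0.0], [-0.0, 0.001, -1.0]]
ft_force: [-3.6, 1.4, 11.8]
grip_width: 0.0002
```

Call:
arm_command([
  {"delta_pos": [0, 0, 20], "dr": [0, 0, 0]},
  {"delta_pos": [0, 0, 40], "dr": [0, 0, 0]},
  {"delta_pos": [0, 0, 45], "dr": [0, 0, 0]},
  {"delta_pos": [-7, -25, 30], "dr": [0, 0, 0]},
  {"delta_pos": [-7, -25, 30], "dr": [0, 0, 0]},
  {"delta_pos": [-8, -30, 30], "dr": [0, 0, 0]},
  {"delta_pos": [-8, -30, 30], "dr": [0, 0, 0]},
  {"delta_pos": [-8, -30, 30], "dr": [0, 0, 0]},
  {"delta_pos": [-10, -30, 25], "dr": [0, 0, 0]},
  {"delta_pos": [-10, -30, 0], "dr": [0, 0, 0]},
  {"delta_pos": [0, 0, 0], "dr": [0, 0, 0]},
  {"delta_pos": [0, 0, 0], "dr": [0, 0, 0]},
  {"delta_pos": [0, 0, 0], "dr": [0, 0, 0]},
])

```text
time_s: 38.0
position: [0.4307, -0.2993, 0.3287]
tool_rot: [[0.043, 0.999, -0.001], [0.999, -0.043, 0.001], [0.001, -0.001, -1.0]]
ft_force: [0.4, 0.1, -0.1]
grip_width: 0.0004
```

Run:
```python
from h import *
o,cal,im=look('w12')
for P in([.3255,-.2298,.029],[.3327,-.3885,.029],[.6678,-.2158,.029],[.6755,-.375,.029]): print(px(cal,P)*1.25)
cv2.imwrite('pics/w12b.png',cv2.resize(im,(800,500),interpolation=cv2.INTER_CUBIC))
```

```text
38.0 [ 0.4307 -0.2993  0.3287] yaw 87.51 [ -47.7   16.3   66.8    0.    97.  -135.3] [ 0.4  0.1 -0.1] 0.000435728182807461
[461.1981792   79.97454446]
[293.78340287  95.88901525]
[473.1346973  393.83614469]
[336.97768814 404.75369216]
```

View pics/w12b.png

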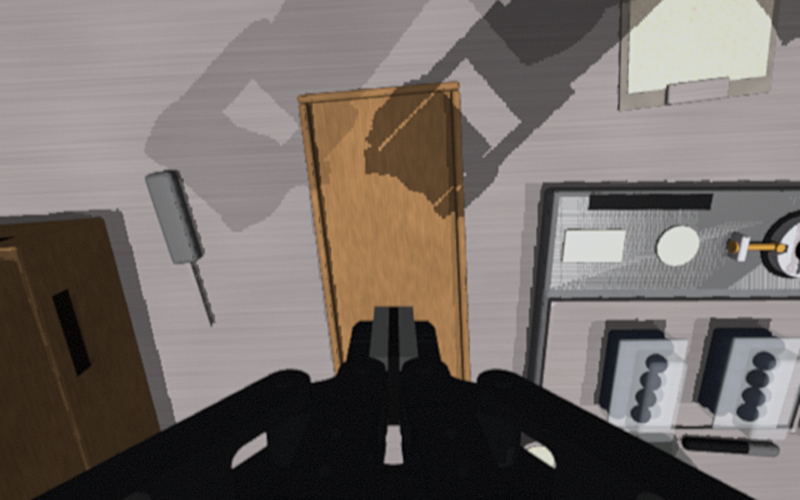

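The carton's outer top corners near the robot are at (299,97) and (459,83). Its sides run down to about (333,375) and (470,375). The punnets still stand on the pan at (642,380) and (745,375).

Run:
```python
from h import *
import json
cal=json.load(open('w12.json'))
f=lambda u,v,z:(pt(cal,u*.8,v*.8,z)*1000)[:2].round(1)
for n,u,v in(('nearR',459,83),('nearL',299,97),('farR',470,375),('farL',333,375)): print(n,f(u,v,.029))
for n,u,v in(('pR',642,380),('pL',745,375)): print(n,f(u,v,.09))
# punnet body top corners (z .09)
for u,v in((617,338),(688,340),(676,430),(600,425)): print('R',f(u,v,.09))
```

```text
nearR [ 328.1 -231.9]
nearL [ 333.9 -383.7]
farR [ 642.6 -219.6]
farL [ 635.6 -376.4]
pR [616.4 -59.8]
pL [615.2  41.3]
R [568.8 -89.2]
R [574.  -20.7]
R [677.2 -17.8]
R [667.6 -96.6]
```

Call:
arm_command([
  {"delta_pos": [24, 30, -10], "dr": [0, 0, 0]},
  {"delta_pos": [24, 30, -15], "dr": [0, 0, 0]},
  {"delta_pos": [24, 30, -15], "dr": [0, 0, 0]},
  {"delta_pos": [24, 30, -15], "dr": [0, 0, 0]},
  {"delta_pos": [24, 31, -15], "dr": [0, 0, 0]},
  {"delta_pos": [24, 31, -15], "dr": [0, 0, 0]},
  {"delta_pos": [25, 31, -20], "dr": [0, 0, 0]},
  {"delta_pos": [25.3, 31.8, -23.7], "dr": [0, 0, 0]},
  {"delta_pos": [0, 0, -30], "dr": [0, 0, 0]},
  {"delta_pos": [0, 0, -30], "dr": [0, 0, 0]},
  {"delta_pos": [0, 0, -25], "dr": [0, 0, 0]},
  {"delta_pos": [0, 0, -12], "dr": [0, 0, 0]},
  {"delta_pos": [0, 0, -6], "dr": [0, 0, 0]},
  {"delta_pos": [0, 0, -2], "dr": [0, 0, 0]},
  {"delta_pos": [0, 0, 0], "dr": [0, 0, 0]},
  {"delta_pos": [0, 0, 0], "dr": [0, 0, 0]},
], grip=1)

```text
time_s: 39.65
position: [0.6253, -0.0554, 0.0965]
tool_rot: [[0.044, 0.999, 0.002], [0.999, -0.044, -0.001], [-0.0, 0.002, -1.0]]
ft_force: [0.2, -0.3, 0.7]
grip_width: 0.085
```

Call:
arm_command([
  {"delta_pos": [0, 0, 0], "dr": [0, 0, 0]},
  {"delta_pos": [0, 0, 0], "dr": [0, 0, 0]},
  {"delta_pos": [0, 0, 0], "dr": [0, 0, 0]},
  {"delta_pos": [0, 0, 0], "dr": [0, 0, 0]},
  {"delta_pos": [0, 0, 0], "dr": [0, 0, 0]},
  {"delta_pos": [0, 0, 0], "dr": [0, 0, 0]},
  {"delta_pos": [0, 0, 0], "dr": [0, 0, 0]},
  {"delta_pos": [0, 0, 0], "dr": [0, 0, 0]},
], grip=0, squeeze=50)

```text
time_s: 40.45
position: [0.625, -0.0554, 0.0958]
tool_rot: [[0.044, 0.999, 0.001], [0.999, -0.044, -0.0], [-0.0, 0.001, -1.0]]
ft_force: [-0.8, -1.2, 4.8]
grip_width: 0.0346
```

Call:
arm_command([
  {"delta_pos": [0, 0, 10], "dr": [0, 0, 0]},
  {"delta_pos": [0, 0, 25], "dr": [0, 0, 0]},
  {"delta_pos": [0, 0, 35], "dr": [0, 0, 0]},
  {"delta_pos": [0, 0, 30], "dr": [0, 0, 0]},
  {"delta_pos": [0, 0, 5], "dr": [0, 0, 0]},
  {"delta_pos": [0, 0, 0], "dr": [0, 0, 0]},
  {"delta_pos": [0, 0, 0], "dr": [0, 0, 0]},
  {"delta_pos": [0, 0, 0], "dr": [0, 0, 0]},
])

```text
time_s: 41.25
position: [0.6242, -0.0551, 0.1986]
tool_rot: [[0.044, 0.999, -0.003], [0.999, -0.044, 0.001], [0.001, -0.003, -1.0]]
ft_force: [0.0, -0.6, -1.5]
grip_width: 0.0348
```

Call:
arm_command([
  {"delta_pos": [-3, -22, 0], "dr": [0, 0, -7.75]},
  {"delta_pos": [-3, -22, 0], "dr": [0, 0, -7.75]},
  {"delta_pos": [-4, -22, 0], "dr": [0, 0, -7.75]},
  {"delta_pos": [-4, -22, 0], "dr": [0, 0, -7.75]},
  {"delta_pos": [-4, -22, 0], "dr": [0, 0, -7.75]},
  {"delta_pos": [-4, -22, 0], "dr": [0, 0, -7.75]},
  {"delta_pos": [-4, -22, 0], "dr": [0, 0, -7.75]},
  {"delta_pos": [-4, -22, 0], "dr": [0, 0, -7.75]},
  {"delta_pos": [-4, -22, 0], "dr": [0, 0, -7.75]},
  {"delta_pos": [-4, -22, 0], "dr": [0, 0, -7.75]},
  {"delta_pos": [-4, -23.5, 0], "dr": [0, 0, -7.8]},
  {"delta_pos": [0, 0, -15], "dr": [0, 0, 0]},
  {"delta_pos": [0, 0, -30], "dr": [0, 0, 0]},
  {"delta_pos": [0, 0, -30], "dr": [0, 0, 0]},
  {"delta_pos": [0, 0, -30], "dr": [0, 0, 0]},
  {"delta_pos": [0, 0, -20], "dr": [0, 0, 0]},
  {"delta_pos": [0, 0, -9], "dr": [0, 0, 0]},
  {"delta_pos": [0, 0, 0], "dr": [0, 0, 0]},
  {"delta_pos": [0, 0, 0], "dr": [0, 0, 0]},
])

```text
time_s: 43.15
position: [0.5832, -0.299, 0.0672]
tool_rot: [[0.999, 0.038, 0.001], [0.038, -0.999, -0.001], [0.001, 0.001, -1.0]]
ft_force: [-0.0, 0.6, -0.6]
grip_width: 0.0351
```

Call:
arm_command([
  {"delta_pos": [0, 0, -6], "dr": [0, 0, 0]},
  {"delta_pos": [0, 0, -4], "dr": [0, 0, 0]},
  {"delta_pos": [0, 0, -2], "dr": [0, 0, 0]},
  {"delta_pos": [0, 0, 0], "dr": [0, 0, 0]},
  {"delta_pos": [0, 0, 0], "dr": [0, 0, 0]},
])

```text
time_s: 43.65
position: [0.5829, -0.2988, 0.0546]
tool_rot: [[0.999, 0.038, 0.0], [0.038, -0.999, -0.0], [0.0, 0.0, -1.0]]
ft_force: [0.2, -0.1, -1.1]
grip_width: 0.0352
```

Call:
arm_command([
  {"delta_pos": [0, 0, -1], "dr": [0, 0, 0]},
  {"delta_pos": [0, 0, 0], "dr": [0, 0, 0]},
])

```text
time_s: 43.85
position: [0.583, -0.2989, 0.0538]
tool_rot: [[0.999, 0.038, 0.001], [0.038, -0.999, -0.001], [0.001, 0.001, -1.0]]
ft_force: [-0.0, -0.5, 0.0]
grip_width: 0.0348
```

Call:
arm_command([
  {"delta_pos": [0, 0, -1], "dr": [0, 0, 0]},
  {"delta_pos": [0, 0, 0], "dr": [0, 0, 0]},
])

```text
time_s: 44.05
position: [0.583, -0.2989, 0.0537]
tool_rot: [[0.999, 0.038, 0.001], [0.038, -0.999, -0.001], [0.001, 0.001, -1.0]]
ft_force: [-3.1, 1.4, 7.5]
grip_width: 0.035
```

Call:
arm_command([
  {"delta_pos": [0, 0, -1], "dr": [0, 0, 0]},
  {"delta_pos": [0, 0, 0], "dr": [0, 0, 0]},
])

```text
time_s: 44.25
position: [0.583, -0.2989, 0.0537]
tool_rot: [[0.999, 0.038, 0.001], [0.038, -0.999, -0.001], [0.001, 0.001, -1.0]]
ft_force: [-5.4, 3.1, 14.5]
grip_width: 0.0353
```

Call:
arm_command([
  {"delta_pos": [0, 0, 1.5], "dr": [0, 0, 0]},
  {"delta_pos": [0, 0, 0], "dr": [0, 0, 0]},
])

```text
time_s: 44.45
position: [0.583, -0.2989, 0.0538]
tool_rot: [[0.999, 0.038, 0.001], [0.038, -0.999, -0.001], [0.001, 0.001, -1.0]]
ft_force: [-2.4, 2.1, 7.7]
grip_width: 0.0348
```

Call:
arm_command([
  {"delta_pos": [0, 0, 0], "dr": [0, 0, 0]},
  {"delta_pos": [0, 0, 0], "dr": [0, 0, 0]},
  {"delta_pos": [0, 0, 0], "dr": [0, 0, 0]},
  {"delta_pos": [0, 0, 0], "dr": [0, 0, 0]},
  {"delta_pos": [0, 0, 15], "dr": [0, 0, 0]},
  {"delta_pos": [0, 0, 35], "dr": [0, 0, 0]},
  {"delta_pos": [0, 0, 45], "dr": [0, 0, 0]},
  {"delta_pos": [0, 0, 45], "dr": [0, 0, 0]},
  {"delta_pos": [4, 32, 5], "dr": [0, 0, 7.8]},
  {"delta_pos": [4, 32, 0], "dr": [0, 0, 7.8]},
  {"delta_pos": [4, 32, 0], "dr": [0, 0, 7.8]},
  {"delta_pos": [4, 32, 0], "dr": [0, 0, 7.8]},
  {"delta_pos": [4, 32, 0], "dr": [0, 0, 7.8]},
  {"delta_pos": [4, 32, 0], "dr": [0, 0, 7.8]},
  {"delta_pos": [4, 32, 0], "dr": [0, 0, 7.7]},
  {"delta_pos": [4, 32, 0], "dr": [0, 0, 7.7]},
  {"delta_pos": [4, 32, 0], "dr": [0, 0, 7.7]},
  {"delta_pos": [4.5, 33, 0], "dr": [0, 0, 7.7]},
  {"delta_pos": [5, 33, 0], "dr": [0, 0, 7.7]},
  {"delta_pos": [0, 0, 0], "dr": [0, 0, 0]},
], grip=1)

```text
time_s: 46.45
position: [0.6283, 0.0589, 0.1978]
tool_rot: [[0.037, 0.999, -0.0], [0.999, -0.037, 0.001], [0.001, -0.0, -1.0]]
ft_force: [-0.2, -1.2, 0.1]
grip_width: 0.0853
```

Run:
```python
from h import *
o,cal,im=look('w13')
print(px(cal,[.6285,.055,.118]))
# bright/dark dots = berries; compare with expected
g=cv2.cvtColor(im,cv2.COLOR_BGR2GRAY)
h=cv2.HoughCircles(g[60:280,220:420],cv2.HOUGH_GRADIENT,1,12,param1=80,param2=14,minRadius=8,maxRadius=20)
c=h[0]+[220,60,0] if h is not None else []
for u,v,r in c: print(round(u),round(v),round(r),(pt(cal,u,v,.098)*1000).round(0))
```

```text
46.45 [0.6283 0.0589 0.1978] yaw 87.89 [ -5.4  31.4  63.7   0.   84.9 -93.3] [-0.2 -1.2  0.1] 0.08531915338451451
[307.77408133 211.06321464]
372 212 13 [637. 100.  98.]
378 130 13 [580. 105.  98.]
348 82 17 [548.  85.  98.]
372 160 15 [599. 101.  98.]
370 186 16 [619.  99.  98.]
370 76 15 [544.  99.  98.]
396 76 14 [546. 115.  98.]
244 76 14 [542.  17.  98.]
356 70 10 [541.  89.  98.]
266 76 13 [542.  31.  98.]
382 78 12 [546. 107.  98.]
```

The berries' dots have moved by about 45 mm to +y, so this punnet has been knocked aside. I'll re-measure it using the same dot pattern as in its earlier picture.

Run:
```python
from h import *
import json
def fit(cal,D,z):
    P=np.array([pt(cal,u,v,z)[:2]*1000 for u,v in D]);d=P[0]-P[-1]
    # near->far ordering kept: first row = smallest image row
    return P.mean(0),np.degrees(np.arctan2(*d[::-1])),np.linalg.norm(d)
old=json.load(open('w10.json'))
print('p1 mat',fit(old,[(a*.8,b*.8) for a,b in((405,180),(401,210),(400,238),(399,265))],.050),'body (585.2,352.3) 97.7')
new=json.load(open('w13.json'))
D=[(378,130),(372,160),(370,186),(372,212)]
print('now',fit(new,D,.096))
im=cv2.imread('pics/w13.png')
cv2.imwrite('pics/w13b.png',cv2.resize(im[60:300,200:520],(800,600),interpolation=cv2.INTER_CUBIC))
```

```text
p1 mat (array([581.2539884 , 352.76464894]), np.float64(95.28350914832023), np.float64(58.04179877728284)) body (585.2,352.3) 97.7
now (array([609.15687501, 101.42974013]), np.float64(176.57313925243105), np.float64(58.907360747432925))
```

View pics/w13b.png

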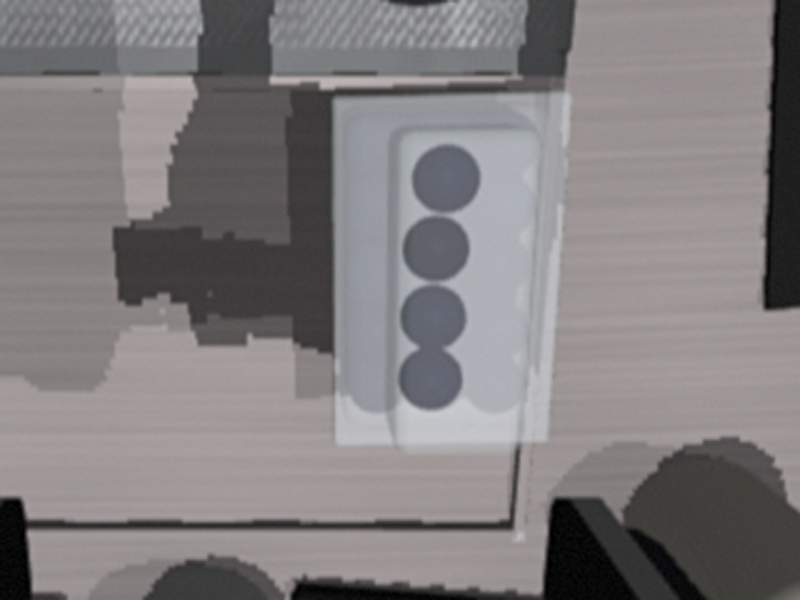

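Run:
```python
from h import *
import json
cal=json.load(open('w13.json'))
f=lambda u,v,z:(pt(cal,200+u/2.5,60+v/2.5,z)*1000)[:2]
e=lambda d:np.degrees(np.arctan2(d[1],d[0])).round(1)
for z in(.09,.093):
    B=np.array([f(*q,z) for q in((333,97),(571,93),(546,441),(336,446))])
    print(z,B.round(1).tolist(),B.mean(0).round(1),[np.linalg.norm(B[i]-B[i-1]).round(1) for i in range(4)],e(B[3]-B[0]),e(B[2]-B[1]),e(B[1]-B[0]),e(B[2]-B[3]))
print('lip far-left corner',f(516,523,.056))
```

```text
0.09 [[558.1, 74.8], [559.4, 139.6], [661.4, 137.6], [660.6, 73.5]] [609.9 106.4] [np.float64(102.6), np.float64(64.7), np.float64(102.0), np.float64(64.1)] -0.8 -1.1 88.8 89.3
0.093 [[558.0, 74.7], [559.4, 138.6], [660.1, 136.7], [659.3, 73.4]] [609.2 105.8] [np.float64(101.3), np.float64(63.9), np.float64(100.8), np.float64(63.3)] -0.8 -1.1 88.8 89.3
lip far-left corner [707.23293072 138.7177225 ]
```

Call:
arm_command([
  {"delta_pos": [-9, 22, 0], "dr": [0, 0, 0.6]},
  {"delta_pos": [-9, 25, 0], "dr": [0, 0, 0.6]},
  {"delta_pos": [0, 0, -20], "dr": [0, 0, 0]},
  {"delta_pos": [0, 0, 0], "dr": [0, 0, 0]},
  {"delta_pos": [0, 0, 0], "dr": [0, 0, 0]},
  {"delta_pos": [0, 0, 0], "dr": [0, 0, 0]},
])

```text
time_s: 47.1
position: [0.6108, 0.1013, 0.1787]
tool_rot: [[0.025, 1.0, 0.001], [1.0, -0.025, -0.0], [-0.0, 0.001, -1.0]]
ft_force: [-0.9, 0.6, 0.3]
grip_width: 0.085
```

Run:
```python
from h import *
o,cal,im=look('w14')
c=env.get_calibration('top');print('bottle',pt(c,251,150,.1))
```

```text
47.1 [0.6108 0.1013 0.1787] yaw 88.57 [ -1.5  31.   67.7  -0.   81.2 -90.1] [-0.9  0.6  0.3] 0.08502990605485722
bottle [0.74205445 0.22729961 0.1       ]
```

Call:
arm_command([
  {"delta_pos": [-0.8, 5, -20], "dr": [0, 0, 0.5]},
  {"delta_pos": [0, 0, -25], "dr": [0, 0, 0]},
  {"delta_pos": [0, 0, -20], "dr": [0, 0, 0]},
  {"delta_pos": [0, 0, -12], "dr": [0, 0, 0]},
  {"delta_pos": [0, 0, -5], "dr": [0, 0, 0]},
  {"delta_pos": [0, 0, 0], "dr": [0, 0, 0]},
  {"delta_pos": [0, 0, 0], "dr": [0, 0, 0]},
])

```text
time_s: 47.85
position: [0.6101, 0.1071, 0.097]
tool_rot: [[0.015, 1.0, 0.002], [1.0, -0.015, -0.0], [-0.0, 0.002, -1.0]]
ft_force: [0.1, -0.1, 0.1]
grip_width: 0.0855
```

Call:
arm_command([
  {"delta_pos": [0, 0, 0], "dr": [0, 0, 0]},
  {"delta_pos": [0, 0, 0], "dr": [0, 0, 0]},
  {"delta_pos": [0, 0, 0], "dr": [0, 0, 0]},
  {"delta_pos": [0, 0, 0], "dr": [0, 0, 0]},
  {"delta_pos": [0, 0, 0], "dr": [0, 0, 0]},
  {"delta_pos": [0, 0, 0], "dr": [0, 0, 0]},
  {"delta_pos": [0, 0, 0], "dr": [0, 0, 0]},
  {"delta_pos": [0, 0, 0], "dr": [0, 0, 0]},
], grip=0, squeeze=50)

```text
time_s: 48.65
position: [0.6098, 0.1072, 0.0964]
tool_rot: [[0.015, 1.0, 0.001], [1.0, -0.015, -0.0], [-0.0, 0.001, -1.0]]
ft_force: [-1.1, -0.5, 5.2]
grip_width: 0.0349
```

Call:
arm_command([
  {"delta_pos": [0, 0, 10], "dr": [0, 0, 0]},
  {"delta_pos": [0, 0, 25], "dr": [0, 0, 0]},
  {"delta_pos": [0, 0, 35], "dr": [0, 0, 0]},
  {"delta_pos": [0, 0, 30], "dr": [0, 0, 0]},
  {"delta_pos": [0, 0, 5], "dr": [0, 0, 0]},
  {"delta_pos": [0, 0, 0], "dr": [0, 0, 0]},
  {"delta_pos": [0, 0, 0], "dr": [0, 0, 0]},
  {"delta_pos": [0, 0, 0], "dr": [0, 0, 0]},
])

```text
time_s: 49.45
position: [0.6089, 0.1073, 0.1991]
tool_rot: [[0.014, 1.0, -0.003], [1.0, -0.014, 0.0], [-0.0, -0.003, -1.0]]
ft_force: [0.2, 0.8, -0.9]
grip_width: 0.0349
```

Call:
arm_command([
  {"delta_pos": [-15, -34, 0], "dr": [0, 0, -7.25]},
  {"delta_pos": [-15, -34, 0], "dr": [0, 0, -7.25]},
  {"delta_pos": [-15, -34, 0], "dr": [0, 0, -7.25]},
  {"delta_pos": [-15, -34, 0], "dr": [0, 0, -7.25]},
  {"delta_pos": [-15, -34, 0], "dr": [0, 0, -7.25]},
  {"delta_pos": [-16, -34, 0], "dr": [0, 0, -7.25]},
  {"delta_pos": [-16, -34, 0], "dr": [0, 0, -7.25]},
  {"delta_pos": [-16, -34, 0], "dr": [0, 0, -7.25]},
  {"delta_pos": [-16, -35, 0], "dr": [0, 0, -7.25]},
  {"delta_pos": [-16, -35, 0], "dr": [0, 0, -7.25]},
  {"delta_pos": [-16, -35, 0], "dr": [0, 0, -7.25]},
  {"delta_pos": [-16, -35, 0], "dr": [0, 0, -7.25]},
  {"delta_pos": [0, 0, 0], "dr": [0, 0, 0]},
  {"delta_pos": [0, 0, 0], "dr": [0, 0, 0]},
  {"delta_pos": [0, 0, -20], "dr": [0, 0, 0]},
  {"delta_pos": [0, 0, -30], "dr": [0, 0, 0]},
  {"delta_pos": [0, 0, -20], "dr": [0, 0, 0]},
  {"delta_pos": [0, 0, 0], "dr": [0, 0, 0]},
  {"delta_pos": [0, 0, 0], "dr": [0, 0, 0]},
])

```text
time_s: 51.35
position: [0.423, -0.3042, 0.1313]
tool_rot: [[0.999, 0.039, -0.0], [0.039, -0.999, 0.0], [-0.0, -0.0, -1.0]]
ft_force: [-0.5, -0.4, -0.5]
grip_width: 0.0347
```

Run:
```python
from h import *
o,cal,im=look('w15')
# outline of held punnet dots + placed punnet dots
g=cv2.cvtColor(im,cv2.COLOR_BGR2GRAY)
h=cv2.HoughCircles(g,cv2.HOUGH_GRADIENT,1,12,param1=80,param2=14,minRadius=8,maxRadius=24)
for u,v,r in h[0]: print(round(u),round(v),round(r),(pt(cal,u,v,.054)*1000).round(0)[:2], g[int(v),int(u)])
```

```text
51.35 [ 0.423  -0.3042  0.1313] yaw 2.26 [-48.8  24.6  88.1   0.   67.3 -51. ] [-0.5 -0.4 -0.5] 0.03467399557468775
310 202 21 [ 419. -298.] 123
304 286 21 [ 417. -359.] 121
306 318 20 [ 419. -386.] 121
306 244 21 [ 417. -328.] 118
568 164 19 [ 580. -267.] 108
558 200 17 [ 580. -291.] 100
542 254 15 [ 577. -328.] 43
214 274 19 [ 354. -352.] 70
556 250 15 [ 586. -325.] 111
548 228 16 [ 578. -309.] 57
560 226 12 [ 586. -308.] 114
506 248 16 [ 553. -326.] 176
504 272 15 [ 554. -343.] 202
578 148 10 [ 584. -256.] 158
206 110 11 [ 354. -243.] 136
572 178 11 [ 585. -275.] 117
618 270 10 [ 632. -338.] 39
```

The held punnet is square and centred in the jaws, and the first one is in the carton at about (582,-296). Lowering.

Call:
arm_command([
  {"delta_pos": [0, 0, -25], "dr": [0, 0, 0]},
  {"delta_pos": [0, 0, -25], "dr": [0, 0, 0]},
  {"delta_pos": [0, 0, -14], "dr": [0, 0, 0]},
  {"delta_pos": [0, 0, -6], "dr": [0, 0, 0]},
  {"delta_pos": [0, 0, -3], "dr": [0, 0, 0]},
  {"delta_pos": [0, 0, 0], "dr": [0, 0, 0]},
  {"delta_pos": [0, 0, 0], "dr": [0, 0, 0]},
])

```text
time_s: 52.1
position: [0.4229, -0.3051, 0.0588]
tool_rot: [[0.999, 0.038, 0.001], [0.038, -0.999, -0.001], [0.001, 0.001, -1.0]]
ft_force: [-0.5, 0.4, -2.3]
grip_width: 0.0349
```

Call:
arm_command([
  {"delta_pos": [0, 0, -1], "dr": [0, 0, 0]},
  {"delta_pos": [0, 0, 0], "dr": [0, 0, 0]},
])

```text
time_s: 52.3
position: [0.4226, -0.3049, 0.0572]
tool_rot: [[0.999, 0.038, 0.0], [0.038, -0.999, -0.0], [0.0, 0.0, -1.0]]
ft_force: [0.7, 0.8, -1.7]
grip_width: 0.0348
```

Call:
arm_command([
  {"delta_pos": [0, 0, -1], "dr": [0, 0, 0]},
  {"delta_pos": [0, 0, 0], "dr": [0, 0, 0]},
])

```text
time_s: 52.5
position: [0.4225, -0.3048, 0.0559]
tool_rot: [[0.999, 0.038, -0.0], [0.038, -0.999, 0.0], [-0.0, -0.0, -1.0]]
ft_force: [0.6, -0.9, -1.1]
grip_width: 0.0349
```

Call:
arm_command([
  {"delta_pos": [0, 0, -1], "dr": [0, 0, 0]},
  {"delta_pos": [0, 0, 0], "dr": [0, 0, 0]},
])

```text
time_s: 52.7
position: [0.4225, -0.3047, 0.0548]
tool_rot: [[0.999, 0.038, -0.0], [0.038, -0.999, 0.0], [-0.0, -0.0, -1.0]]
ft_force: [0.5, -0.1, -1.5]
grip_width: 0.0354
```

Call:
arm_command([
  {"delta_pos": [0, 0, -0.7], "dr": [0, 0, 0]},
  {"delta_pos": [0, 0, 0], "dr": [0, 0, 0]},
])

```text
time_s: 52.9
position: [0.4226, -0.3048, 0.0544]
tool_rot: [[0.999, 0.038, 0.0], [0.038, -0.999, -0.0], [0.0, 0.0, -1.0]]
ft_force: [0.2, 1.0, 1.3]
grip_width: 0.0348
```

Call:
arm_command([
  {"delta_pos": [0, 0, 0], "dr": [0, 0, 0]},
  {"delta_pos": [0, 0, 0], "dr": [0, 0, 0]},
  {"delta_pos": [0, 0, 0], "dr": [0, 0, 0]},
  {"delta_pos": [0, 0, 0], "dr": [0, 0, 0]},
  {"delta_pos": [0, 0, 15], "dr": [0, 0, 0]},
  {"delta_pos": [0, 0, 35], "dr": [0, 0, 0]},
  {"delta_pos": [0, 0, 45], "dr": [0, 0, 0]},
  {"delta_pos": [0, 0, 45], "dr": [0, 0, 0]},
  {"delta_pos": [0, 40, 20], "dr": [0, 0, 7]},
  {"delta_pos": [0, 40, 20], "dr": [0, 0, 7]},
  {"delta_pos": [0, 40, 20], "dr": [0, 0, 7]},
  {"delta_pos": [0, 40, 0], "dr": [0, 0, 7]},
  {"delta_pos": [0, 40, 0], "dr": [0, 0, 7]},
  {"delta_pos": [0, 40, 0], "dr": [0, 0, 7]},
  {"delta_pos": [0, 40, 0], "dr": [0, 0, 7]},
  {"delta_pos": [-10, 40, 0], "dr": [0, 0, 7]},
  {"delta_pos": [-10, 40, 0], "dr": [0, 0, 7]},
  {"delta_pos": [-10, 40, 0], "dr": [0, 0, 7]},
  {"delta_pos": [0, 0, 0], "dr": [0, 0, 0]},
  {"delta_pos": [0, 0, 0], "dr": [0, 0, 0]},
], grip=1)

```text
time_s: 54.9
position: [0.3924, 0.0957, 0.2543]
tool_rot: [[0.305, 0.952, 0.0], [0.952, -0.305, -0.0], [-0.0, 0.0, -1.0]]
ft_force: [-0.4, -0.5, 0.0]
grip_width: 0.0855
```

Run:
```python
from h import *
o=env.observe();print(o['time_s'],o['position'],o['ft_force'])
im=snap('top','top16.png');c=env.get_calibration('top')
# white-ish punnets against brown carton: saturation
hsv=cv2.cvtColor(im,cv2.COLOR_BGR2HSV)
R=(slice(175,285),slice(372,428))
m=((hsv[...,1]<70)).astype(np.uint8)[R]
# carton polygon (inner) mask
poly=np.array([px(c,[x,y,.008]) for x,y in((.337,-.231),(.666,-.219),(.671,-.369),(.342,-.38))])
k=np.zeros(im.shape[:2],np.uint8);cv2.fillPoly(k,[poly.astype(np.int32)],1)
n,l,s,ce=cv2.connectedComponentsWithStats(m*k[R],connectivity=8)
ax=np.array([.9993,.0384]);ay=np.array([-.0384,.9993])
for i in range(1,n):
    if s[i,4]>80:
        p=pt(c,*(ce[i]+[372,175]),.06);d=p[:2]-[.502,-.3017]
        r=cv2.minAreaRect(np.argwhere(l==i)[:,::-1].astype(np.float32))
        print(s[i].tolist(),p.round(3),'carton',(d@ax).round(3),(d@ay).round(3),r[1],r[2])
# drift of bystanders vs start
a=cv2.imread('pics/top0.png');df=cv2.absdiff(a,im).max(2)
for n_,(x0,y0,x1,y1) in dict(back=(235,130,395,172),cup=(152,172,186,204),probe=(450,202,476,262)).items(): print(n_,(df[y0:y1,x0:x1]>60).sum())
for n_,(u,v) in dict(plung=(303,224)).items(): pass
cv2.imwrite('pics/c16.png',cv2.resize(im[155:285,195:435],(800,433),interpolation=cv2.INTER_CUBIC))
```

```text
54.9 [0.39235359 0.09568275 0.25432952] [-0.4153579  -0.53669128  0.0498442 ]
[13, 19, 30, 19, 552] [ 0.579 -0.297  0.06 ] carton 0.077 0.002 (18.0, 29.0) 90.0
[3, 23, 3, 75, 85] [ 0.462 -0.216  0.06 ] carton -0.036 0.087 (74.02555847167969, 1.1993340253829956) 88.09085083007812
[14, 64, 31, 20, 580] [ 0.421 -0.303  0.06 ] carton -0.081 0.002 (19.0, 30.0) 90.0
back 0
cup 0
probe 0
```

```bash
python3 -c "
from rig import env
print(env.close_job())"
```

```text
the job is handed in; nothing more can be done
None
```

The job is handed in at about 55 s, with both punnets standing in the carton tray. The hand-in gives no verdict, so the rest rests on my own checks.

**What was done**
- **Knob:** I turned it clockwise about 42°. The picture showed the plunger dropped, and later views showed the knob still in line and the plunger in.
- **Zero pad:** I pressed it to about 10 N and held it while the pan was empty.
- **Weighing:** I stood both punnets on the pan (only two were there) and pressed the record pad to about 12 N.
- **Carton:** I moved both punnets from the pan into the tray.

**Last checks**
- The overhead picture puts the punnets at about x = +77 mm and −81 mm in the carton, y = +2 mm for both, inside the limits. Their outlines match a flat punnet.
- They touched down at the same height, implying a carton floor about 8 mm thick.
- The overhead picture shows no change at the bottle, tape, marker, gauge, jar, cup or probe.
- The gripper is open and well clear of everything.

**What disagreed or was not checked**
- **Fingertips:** the closed fingertips sit at the reported TCP, not 22 mm ahead of it as stated. I found the contact height by force instead.
- **Knocked punnet:** one punnet was knocked about 45 mm aside on the pan after the record press. I measured it again before picking it up.
- **Final picture:** I had reached the 16-picture limit, so I checked it by code only and did not look again at the plunger.

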